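# Relay batch through the indexing tester

## Task

Run every relay that stands on the rubber mat through the tester: stand each in a nest of its own on the turntable, then turn the turntable two clicks (120 degrees) anticlockwise seen from above, so that the nests come under the probe head and it rests in its detent. Hold the tester's button down until the lever drops, lift the lever all the way back up with the button let go, turn the turntable back to its loading position, and stand all the relays upright side by side on the floor of the empty tray. Leave the other things on the bench where they are.

Things in the scene. Friction and masses are not known exactly. Their poses are not given: they have to be found in the camera images.
- relay1: relay module, absent in some starts: upright block with a black flange base 34 x 28 mm and 8 mm high and above it a grey case 30 x 24 mm up to 34 mm high with a white patch on top; about 50 g. Origin at the centre of its underside, z up, x along its longer (34 mm) side, y across (case 24 mm wide). It starts standing on the mat.
- relay2: relay module, absent in some starts: upright block with a black flange base 34 x 28 mm and 8 mm high and above it a grey case 30 x 24 mm up to 34 mm high with a white patch on top; about 50 g. Origin at the centre of its underside, z up, x along its longer (34 mm) side, y across (case 24 mm wide). It starts standing on the mat.
- relay3: relay module, absent in some starts: upright block with a black flange base 34 x 28 mm and 8 mm high and above it a grey case 30 x 24 mm up to 34 mm high with a white patch on top; about 50 g. Origin at the centre of its underside, z up, x along its longer (34 mm) side, y across (case 24 mm wide). It starts standing on the mat.
- relay4: relay module, absent in some starts: upright block with a black flange base 34 x 28 mm and 8 mm high and above it a grey case 30 x 24 mm up to 34 mm high with a white patch on top; about 50 g. Origin at the centre of its underside, z up, x along its longer (34 mm) side, y across (case 24 mm wide). It starts standing on the mat.
- disc (a joint): angle of the turntable disc in rad about its upright axis; 0 = loading position (as it starts, knob on the side away from the robot, nests on the side towards it), grows anticlockwise seen from above. Sprung detents pull it in at 0, 1.047, 2.094 (test position) and 3.142 and hold it there; it swings to the nearest one when let go. Stops just beyond the first and the last. Turning it past a click takes about 3 N at the knob (a little more when turned fast).
- disc_centre (a point): centre of the turntable disc (aluminium, 236 mm across) on its top face, 32 mm above the bench, on its axis; x points to the knob and turns with the disc. A flat 6 mm high hub of 32 mm diameter stands here.
- knob_top (a point): centre of the top of the turntable's handle, an upright round black knob 18 mm across and 54 mm high that stands on the disc 98 mm from its axis, opposite the nests. Fixed to the disc (does not spin).
- nest1 (a point): floor centre of the first of three like nests on the turntable disc, on the disc's top face: a pocket 39 x 33 mm inside, with a rim 6 mm high and 3 mm thick. The point's x runs along its long side, its y lies on the disc's radius; it turns with the disc. Takes one relay standing upright, either way round.
- nest2 (a point): floor centre of the middle of three like nests on the turntable disc, on the disc's top face: a pocket 39 x 33 mm inside, with a rim 6 mm high and 3 mm thick. The point's x runs along its long side, its y lies on the disc's radius; it turns with the disc. Takes one relay standing upright, either way round.
- nest3 (a point): floor centre of the last of three like nests on the turntable disc, on the disc's top face: a pocket 39 x 33 mm inside, with a rim 6 mm high and 3 mm thick. The point's x runs along its long side, its y lies on the disc's radius; it turns with the disc. Takes one relay standing upright, either way round.
- indexer: fixed base of the turntable, grey, 250 mm across; origin on the bench under the disc's axis, x away from the robot. The fixed probe head stands at 60 degrees clockwise of its x seen from above: a black block 110 mm long (radially) x 54 mm wide that overhangs the disc from 50 to 160 mm off the axis, from 87 to 107 mm above the bench, on a post outside the disc. Relays in the nests pass below it.
- tester: fixed grey tester box 130 x 115 mm, 60 mm high; origin at the centre of its underside, x away from the robot, y to the left. Button on the left of its top, lever on the right.
- button_top (a point): centre of the top of the tester's black round button, 24 mm across, 18 mm above the box when up. Press straight down.
- test_button (a joint): travel of the button in m, 0 up to 0.008 fully down; sprung, 1 N at first to about 3 N fully down, comes up by itself. Pressed down 5 mm or more it trips the lever, which then falls by its weight in about half a second.
- lever_hinge (a point): centre of the lever's hinge, 12 mm below the tester's top, in a slot; hinge axis along the tester's y.
- lever_tip (a point): centre of the lever's grip, a black cylinder 18 mm across with its axis along the tester's y, 18 mm long in y, 80 mm from the hinge on a thin rod.
- lever (a joint): angle of the lever in rad: 0 = set, against its back stop, leaning 0.22 rad past upright away from the robot (tester's +x), where its weight keeps it; grows as it falls towards the robot (tester's -x) to 1.2 = dropped, 0.98 rad from upright. Light: lifting needs about 1 N.
- mat: fixed dark rubber mat 140 x 150 x 3 mm on which the relays start; origin at the centre of its underside.
- tray: fixed grey open tray, 137 mm (x) x 147 mm (y) outside, walls 5 mm thick and 22 mm high, floor 5 mm thick; origin at the centre of its underside. Empty at the start.
- tape: bystander: blue roll of tape 60 mm across, 20 mm high; origin centre of underside
- pot: bystander: clear plastic pot 68 mm across, 70 mm high; origin centre of underside
- driver: bystander: screwdriver 110 mm long, lying along its x
- capacitor: bystander: dark metal capacitor can 22 mm across, 35 mm high; origin centre of underside
- flux: bystander: white bottle 32 mm across, 75 mm high; origin centre of underside
Things that resemble listed ones, but are neither listed nor needed, are in the scene too. Leave any red look-alike of the tester alone.

How it is judged:
By the outcome, as a careful person would: the job done as asked, in the order asked, and still so for the second after the job is handed in, with the robot touching nothing.
Of relay1, relay2, relay3, relay4 only 2 to 3 are there at a start; the rules pass over those that are not, and their reading is None.
At some moment in a run one of relay1, relay2, relay3, relay4 may be knocked a few centimetres aside while the robot is not near it.
Once in a run the grip may slacken for a moment while it holds something.
It also fails if it takes over 210 s, if anything falls off the work surface, if the arm or the gripper's body presses on something with over 40 N, if the wrist force passes 120 N, or if a joint passes its speed limit or range.

## Robot

A 6-joint arm with a two-finger parallel gripper is mounted at the origin on the work surface. World frame = base frame: x ahead of the robot, y to its left, z up, the work surface at z = 0. Lengths are in m, angles in rad, forces in N, time in s.
With the tool pointing down it reaches from about 0.275 to 0.875 m from the base axis. Payload 12.5 kg.
Tool frame: the origin (TCP) lies midway between the tips of the shut fingers; the grasp point (between the pads) lies 19 mm behind it; z points along the fingers, y is the line along which they close (so a half turn about z gives the same grasp; the last joint's range is limited). The gripper opens to 85 mm and grips with 20 to 120 N. Pads are 22 mm wide; open, the fingers measure 114 mm over their backs; the gripper's body (76 mm by 85 mm) begins 54 mm behind the grasp point. The pads swing forward as they close: fully open they stand 13 mm farther back than shut.
Start: joints at [1.142, 0.351, 1.652, -0, 1.139, -0.085], TCP at [0.185, 0.518, 0.231] pointing down, gripper open.
Joint ranges: [-2.75, 2.75], [-0.79, 2.1], [0.01, 2.65], [-1.57, 4.71], [0.07, 3.14], [-2.87, 2.87]. Speed limits (rad/s): [2.22, 2.22, 2.79, 3.14, 3.14, 3.14].

## Interface

Orientations are given as a unit quaternion [x, y, z, w].
In Python, from bench import * gives the robot as it stands.
- The arm moves only by the tool arm_command, never from a script. Its argument "deltas" is a list of rows, each a list of 5 numbers: the closure, from -1 (fully open) to 1 (shut), then the shift along the tool's x, y, z in m, then the turn about the tool's z in degrees. In form: [[hand, tx, ty, tz, spin], ...]. A call has 1 to 5 rows; each row shifts and turns the commanded pose from where the row before left it, along the tool's axes as they then stand; what a row does not reach is not made up. A row lasts 1/12 s, in which the tool goes at most 41.7 mm and 7.16 degrees, less where a joint would pass 70% of its speed; a pose out of reach is approached as far as the arm can. A call with a gripper value outside its range is refused whole. The fingers move at their own pace and stop on an object; the grip force is fixed at half the most. Time passes only in rows, so rows that do not move let the fingers close. It gives the time, the measured TCP pose, the force, the opening and the grip force at its end, in the units of the state.
- read_state(): the state, without advancing time (a new reading comes with each control period).
- read_camera(name): name is "side" or "top" or "wrist"; returns (picture, depth): 384x512x3 uint8, red, green, blue; 384x512 float32, m along the optical axis (not along the pixel's ray), 0 where there is no reading.
- camera_model(name): a dict with "fovy" (degrees; the focal length in pixels is half the picture's height over the tangent of half this angle, whatever the lens; pixels are square), "cx", "cy" (the principal point, pixels), "pose" (4x4, takes a point from camera to world coordinates); the wrist camera has in their place "mount" (4x4, takes a point from camera to tool coordinates, whose origin is the TCP and whose axes are the flange's). Camera axes: x right, y up, looking along -z (the intrinsics and any distortion apply to the point x, -y, -z); pixel columns grow to the right and rows downward; lengths in m; the calibration is good to about 2 mm. A picture is of the moment at which its call begins: read the wrist's pose just before it. camera_model takes no time and is no camera call.
- sign_off(): hands the job in; it is judged then, once.
Trained networks look in the newest picture that a camera, given by its name, has taken for a name from the list of things; names that differ only in an ending like _2 or _b are one class to them, and where a whole thing is asked for, a point or a joint stands for the part that bears it (a point fixed in the world has none). Each returns a list of dicts, best first, with "score" (0 to 1); they miss things now and then, are a little off and sometimes report something else, mostly with a low value. They report only what shows in the picture. A call takes as long as a camera call. They do not tell look-alikes from the thing itself.
- cut_out(camera, target): "region" (384x512 bool, what is visible of it).
- place_of(camera, target): "centre" ([x, y, z] in m, in the coordinates of the camera as it stood for that picture, good to about 4 mm: a listed point, or the origin of a listed thing).
The state is a dict: "t": time; "joint_pos": joint angles; "dq": joint speeds; "effort": joint torques, N m; "tool_pos": TCP position; "eef_rot": TCP orientation; "force": force on the tool from outside, world axes, zero at the start; "wrist_torque": the same for the moment, N m; "finger_gap": opening from 0.0 (shut) to 1.0 (fully open); "gripper_force": force on a finger pad.
Only numpy, scipy, OpenCV 4.12 (cv2) and the standard library are available. Lean on these libraries where they do the work, as an engineer would, in place of code of your own. Each camera call takes 0.05 s, during which the arm holds its last target. There are 200 camera calls.

## Working session

There is one attempt and no reset: what is moved stays moved. The work goes in short steps, Python scripts to look and compute and a tool call to move; the robot and the scene stay as the last step left them, time stands still between calls to the robot, and variables do not carry over. Pictures are saved under pics/ and viewed, at most 14 in all, crops included, and the job is handed in when it is done.

Besides the shell and the picture viewer there is one more tool, called after "Call:" as name([rows], argument=value, ...), one row to a line, values as JSON. arm_command: Moves the arm, as the interface text tells. Its arguments: {"type":"object","properties":{"deltas":{"type":"array","items":{"type":"array","items":{"type":"number"}}}},"required":["deltas"]}

```bash
ls; mkdir -p pics; cat > h.py <<'E'
from bench import *
import numpy as np, cv2
from scipy.spatial.transform import Rotation as R
def shot(cam,name=None,crop=None,scale=1):
    s=read_state(); p,d=read_camera(cam)
    if name:
        q=p if crop is None else p[crop[1]:crop[3],crop[0]:crop[2]]
        cv2.imwrite(f'pics/{name}.png',cv2.resize(q,None,fx=scale,fy=scale)[:,:,::-1])
    return s,p,d
def campose(cam,s=None):
    m=camera_model(cam)
    if cam!='wrist': return np.array(m['pose'])
    T=np.eye(4);T[:3,:3]=R.from_quat(s['eef_rot']).as_matrix();T[:3,3]=s['tool_pos']
    return T@np.array(m['mount'])
def pix2w(cam,d,u,v,s=None):
    m=camera_model(cam);f=192/np.tan(np.radians(m['fovy']/2))
    u=np.asarray(u,float);v=np.asarray(v,float)
    z=d[v.astype(int),u.astype(int)]
    P=np.stack([(u-m['cx'])/f*z,-(v-m['cy'])/f*z,-z,np.ones_like(z)],-1)
    return (P@campose(cam,s).T)[...,:3]
def c2w(cam,c,s=None): return (campose(cam,s)@np.r_[c,1])[:3]
E
python3 - <<'E'
from h import *
for c in('top','side','wrist'):
    m=camera_model(c); print({k:np.round(v,3).tolist() for k,v in m.items() if not isinstance(v,str)})
for c in ('top','side'):
    s,p,d=shot(c,c,scale=1.5)
    for n in ['relay1','disc_centre','knob_top','nest1','nest2','nest3','tester','button_top','lever_hinge','lever_tip','tray','mat','indexer','flux','pot','capacitor','tape','driver']:
        for o in place_of(c,n)[:5]: print(c,n,round(o['score'],2),np.round(c2w(c,o['centre']),3))
print(s)
E
```

```text
pics
{'fovy': 51.407, 'cx': 256.829, 'cy': 191.17, 'pose': [[0.029, 0.984, -0.177, 0.29], [-0.999, 0.031, 0.009, -0.05], [0.014, 0.177, 0.984, 1.082], [0.0, 0.0, 0.0, 1.0]]}
{'fovy': 52.384, 'cx': 252.1, 'cy': 185.956, 'pose': [[-0.959, 0.172, -0.223, 0.233], [-0.282, -0.571, 0.771, 0.717], [0.005, 0.803, 0.596, 0.718], [0.0, 0.0, 0.0, 1.0]]}
{'fovy': 71.644, 'cx': 258.952, 'cy': 192.825, 'mount': [[0.001, 0.946, 0.325, 0.083], [1.0, -0.001, 0.001, -0.0], [0.001, 0.325, -0.946, -0.143], [0.0, 0.0, 0.0, 1.0]]}
top relay1 0.73 [0.549 0.212 0.004]
top disc_centre 0.86 [ 0.565 -0.047  0.026]
top disc_centre 0.44 [ 0.616 -0.33   0.002]
top knob_top 0.55 [ 0.656 -0.078  0.088]
top knob_top 0.45 [0.578 0.13  0.002]
top knob_top 0.17 [ 0.489 -0.084  0.033]
top nest1 0.82 [ 0.488 -0.085  0.033]
top nest1 0.71 [ 0.49  -0.027  0.032]
top nest1 0.59 [ 0.458 -0.342 -0.002]
top nest1 0.56 [0.518 0.021 0.036]
top nest2 0.82 [ 0.488 -0.085  0.033]
top nest2 0.71 [ 0.49  -0.027  0.032]
top nest2 0.59 [ 0.458 -0.342 -0.002]
top nest2 0.56 [0.518 0.021 0.036]
top nest3 0.82 [ 0.488 -0.085  0.033]
top n
[... 2688 characters left out ...]
joint_pos': array([ 1.14238590e+00,  3.50675745e-01,  1.65183714e+00,  3.66982819e-05,
        1.13910011e+00, -8.46014417e-02]), 'dq': array([-2.76231047e-04,  1.38657745e-03,  7.72468801e-06, -1.02381633e-03,
        6.55385345e-04,  1.59844747e-03]), 'effort': array([-9.26488538e-04, -5.06032526e+01, -2.91645008e+01, -2.15450750e-04,
        6.16473098e-04,  1.09092340e-05]), 'tool_pos': array([0.1853471 , 0.51779597, 0.23128872]), 'eef_rot': array([ 1.71066645e-01,  9.85259460e-01, -5.60904850e-06, -1.87005304e-05]), 'force': array([0.09120602, 0.04004967, 0.05592174]), 'wrist_torque': array([ 0.01830389, -0.02006314, -0.03402107]), 'gripper_force': 0.0, 'finger_gap': 1.0022029739164968}
```

View pics/top.png

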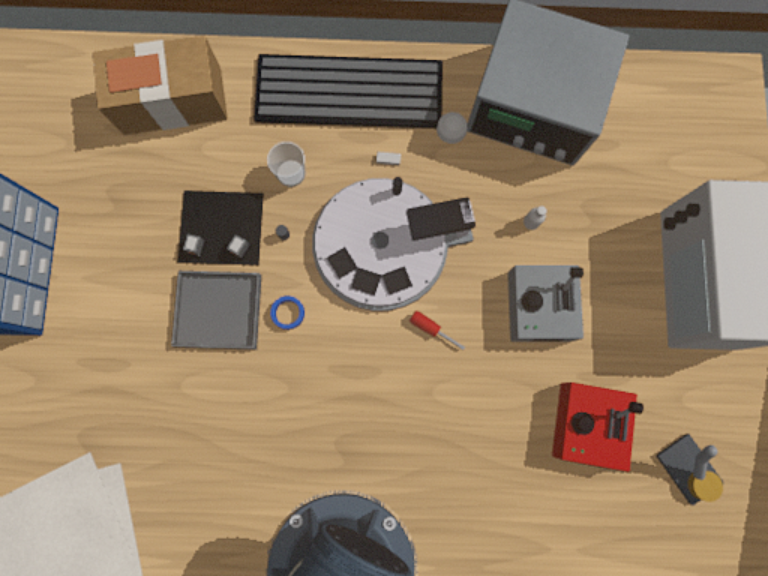

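View pics/side.png

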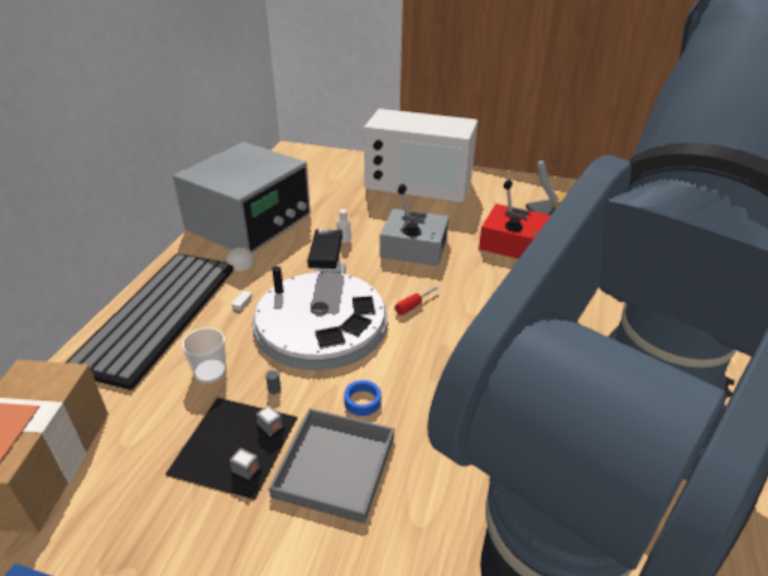

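The top picture shows two relays on the black mat, at (193,244) and (238,246). The turntable is at (380,240) with its knob at (397,186), the probe head at (440,218), and its nests at (342,262), (366,281) and (397,279). The tray is at (216,311). The side picture confirms two relays, at (269,420) and (245,463).

What could be mistaken:
- **Relay:** the two mat blocks are (193,244) and (238,246). Look-alikes are the white block (388,158) and the capacitor (282,232). I choose the grey blocks on the mat.
- **Tester:** the grey one is at (545,302) and the red one at (600,425). I choose the grey one.

I'll move over the mat for a close look.

Call:
arm_command([
  [-1,-0.028,-0.0097,-0.002,0],
  [-1,-0.028,-0.0097,-0.002,0],
  [-1,-0.028,-0.0097,-0.002,0],
  [-1,-0.028,-0.0097,-0.002,0],
  [-1,-0.028,-0.0097,-0.002,0],
])

```text
t: 2.32
tool_pos: [0.3017, 0.424, 0.2415]
eef_rot: [0.171, 0.985, 0.0, 0.0]
force: [-0.6, -0.2, -0.1]
finger_gap: 1.003
gripper_force: 0.0
```

Call:
arm_command([
  [-1,-0.028,-0.0097,-0.002,0],
  [-1,-0.028,-0.0097,-0.002,0],
  [-1,-0.028,-0.0097,-0.002,0],
  [-1,-0.028,-0.0097,-0.002,0],
  [-1,-0.028,-0.0097,-0.002,0],
])

```text
t: 2.73
tool_pos: [0.4173, 0.331, 0.2515]
eef_rot: [0.171, 0.985, 0.0, 0.0]
force: [-0.1, 0.4, 0.1]
finger_gap: 0.999
gripper_force: 0.0
```

Call:
arm_command([
  [-1,-0.028,-0.0097,-0.002,0],
  [-1,-0.028,-0.0097,-0.002,0],
  [-1,-0.028,-0.0097,-0.002,0],
  [-1,-0.028,-0.0097,-0.002,0],
  [-1,-0.028,-0.0097,-0.002,0],
])

```text
t: 3.15
tool_pos: [0.5328, 0.2381, 0.2614]
eef_rot: [0.171, 0.985, 0.0, 0.0]
force: [0.5, -0.2, -0.0]
finger_gap: 0.999
gripper_force: 0.0
```

```bash
cat >> h.py <<'E'
def go(x,y,z,closedir=None,s=None):
    """tool-frame shift (current axes) and spin (deg about tool z) to reach world pose; closedir = world angle (deg) of finger line"""
    s=s or read_state(); M=R.from_quat(s['eef_rot']).as_matrix()
    d=M.T@(np.array([x,y,z])-s['tool_pos'])
    a=np.degrees(np.arctan2(M[1,1],M[0,1])); sp=0
    if closedir is not None: sp=-((closedir-a+90)%180-90)
    print('shift',np.round(d,4),'spin',round(sp,1),'ang',round(a,1),'q6',round(s['joint_pos'][5],2)); return d,sp
def rects(cam,s,d,zlo,zhi,x0,x1,y0,y1):
    v,u=np.mgrid[0:384,0:512]; P=pix2w(cam,d,u,v,s)
    m=(d>0)&(P[...,2]>zlo)&(P[...,2]<zhi)&(P[...,0]>x0)&(P[...,0]<x1)&(P[...,1]>y0)&(P[...,1]<y1)
    n,lab,st,_=cv2.connectedComponentsWithStats(m.astype(np.uint8))
    for i in range(1,n):
        if st[i,4]<80: continue
        q=P[lab==i]; (c,wh,a)=cv2.minAreaRect((q[:,:2]*1000).astype(np.float32))
        print('rect c',np.round(c,1),'wh',np.round(wh,1),'ang of w',round(a,1),'z',round(float(np.median(q[:,2])),4),'px',st[i,:4])
E
python3 - <<'E'
from h import *
s,p,d=shot('wrist','w1',scale=1.5)
print(s['t'],s['tool_pos'],s['joint_pos'].round(2))
rects('wrist',s,d,.03,.045,.5,.67,.15,.34)
for o in place_of('wrist','relay1'): print(round(o['score'],2),c2w('wrist',o['centre'],s).round(4))
E
```

```text
3.15 [0.53276579 0.23811913 0.2614002 ] [ 0.34  0.38  1.53 -0.    1.23 -0.89]
rect c [550.4 287.1] wh [24.  30.2] ang of w 78.6 z 0.0372 px [287 152  19  23]
rect c [549.8 206.9] wh [24.  29.9] ang of w 62.5 z 0.0373 px [234 170  19  23]
0.68 [0.5483 0.2101 0.0065]
0.57 [0.5514 0.2888 0.0032]
```

View pics/w1.png

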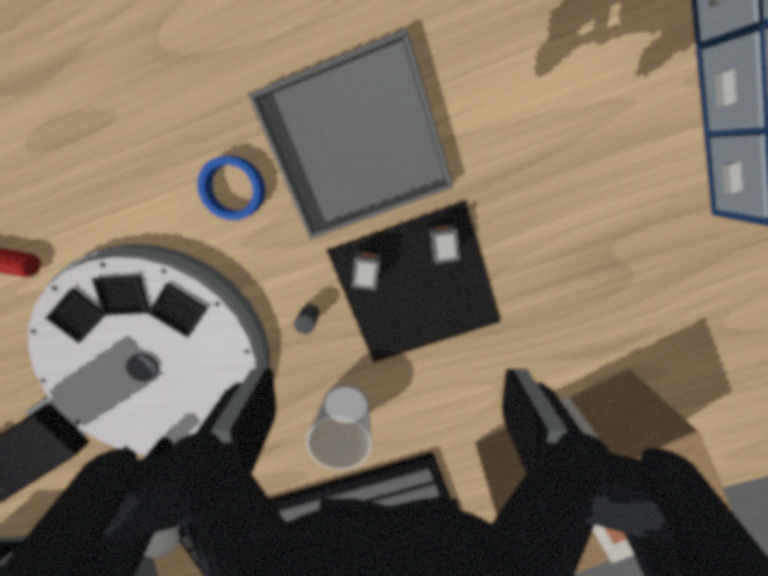

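The wrist view shows the two grey relays with white tops on the mat, at (366,270) and (445,245). The nests are at (75,313), (123,293) and (180,308). The choice is confirmed. I'll start with the relay at (0.550, 0.207).

```bash
python3 -c "
from h import *
go(.5498,.2069,.013,62.5)"
```

```text
shift [-0.0245 -0.0229  0.2483] spin 7.6 ang 70.1 q6 -0.89
```

Call:
arm_command([
  [-0.2,-0.0123,-0.0115,0.03,0],
  [-0.2,-0.0122,-0.0114,0.03,0],
  [-0.2,0,0,0.035,3.8],
  [-0.2,0,0,0.035,3.8],
  [-0.2,0,0,0.035,0],
])

```text
t: 3.67
tool_pos: [0.5467, 0.2095, 0.0949]
eef_rot: [0.238, 0.971, 0.0, 0.0]
force: [1.3, 0.3, 0.2]
finger_gap: 0.602
gripper_force: 0.0
```

Call:
arm_command([
  [-0.2,0,0,0.025,0],
  [-0.2,0,0,0.02,0],
  [-0.2,0,0,0.018,0],
  [-0.2,0,0,0.012,0],
  [-0.2,0,0,0.0083,0],
])

```text
t: 4.08
tool_pos: [0.5464, 0.2096, 0.0118]
eef_rot: [0.236, 0.972, -0.0, -0.001]
force: [-0.1, -0.4, 0.6]
finger_gap: 0.602
gripper_force: 0.0
```

Call:
arm_command([
  [1,0,0,0,0],
  [1,0,0,0,0],
  [1,0,0,0,0],
  [1,0,0,0,0],
  [1,0,0,0,0],
])

```text
t: 4.5
tool_pos: [0.5476, 0.2096, 0.0139]
eef_rot: [0.236, 0.972, 0.0, 0.001]
force: [-1.2, 0.2, 3.9]
finger_gap: 0.266
gripper_force: 59.5
```

Call:
arm_command([
  [1,0,0,0,0],
  [1,0,0,-0.01,0],
  [1,0,0,-0.03,0],
  [1,0,0,-0.04,0],
  [1,0,0,-0.04,0],
])

```text
t: 4.92
tool_pos: [0.5464, 0.2092, 0.1345]
eef_rot: [0.236, 0.972, -0.0, -0.001]
force: [0.5, -0.7, 0.5]
finger_gap: 0.274
gripper_force: 59.0
```

Call:
arm_command([
  [1,-0.0118,-0.0297,-0.013,0],
  [1,-0.0118,-0.0297,-0.013,0],
  [1,-0.0118,-0.0297,-0.013,0],
  [1,-0.0118,-0.0297,-0.013,0],
  [1,-0.0118,-0.0297,-0.013,0],
])

```text
t: 5.33
tool_pos: [0.5308, 0.049, 0.1994]
eef_rot: [0.236, 0.972, 0.0, 0.0]
force: [0.3, -0.0, -0.2]
finger_gap: 0.268
gripper_force: 59.0
```

Call:
arm_command([
  [1,0,0,0,0],
])

```text
t: 5.42
tool_pos: [0.5319, 0.0463, 0.2011]
eef_rot: [0.237, 0.971, -0.0, 0.002]
force: [0.7, -0.1, 0.3]
finger_gap: 0.265
gripper_force: 59.1
```

```bash
python3 - <<'E'
from h import *
s,p,d=shot('wrist','w2',scale=1.5)
print(s['t'],s['tool_pos'],s['finger_gap'],s['gripper_force'])
for n in ('nest2','disc_centre','knob_top','relay1'):
  for o in place_of('wrist',n)[:4]: print(n,round(o['score'],2),c2w('wrist',o['centre'],s).round(4))
v,u=np.mgrid[0:384,0:512]; P=pix2w('wrist',d,u,v,s)
rects('wrist',s,d,.075,.095,.6,.72,-.13,0)
# dark pixels on disc -> nests
g=p.max(2); m=(d>0)&(g<60)&(P[...,2]<.045)&(P[...,2]>.025)&(np.hypot(P[...,0]-.566,P[...,1]+.048)<.115)&(np.hypot(P[...,0]-.566,P[...,1]+.048)>.045)
n,lab,st,_=cv2.connectedComponentsWithStats(m.astype(np.uint8))
for i in range(1,n):
    if st[i,4]<150: continue
    c,wh,a=cv2.minAreaRect((P[lab==i][:,:2]*1000).astype(np.float32)); print('nest?',np.round(c,1),np.round(wh,1),round(a,1),st[i])
# disc edge circle
m=(d>0)&(P[...,2]>.028)&(P[...,2]<.042)&(np.hypot(P[...,0]-.566,P[...,1]+.048)<.14)
q=P[m][:,:2]*1000; c,r=cv2.minEnclosingCircle(q.astype(np.float32)); print('disc',c,r)
E
```

```text
5.4167 [0.53185138 0.04631938 0.20110666] 0.2651623334330269 59.09910321235657
nest2 0.75 [ 0.4868 -0.0243  0.0343]
nest2 0.75 [ 0.4939 -0.0787  0.0317]
nest2 0.6 [0.5239 0.0156 0.032 ]
nest2 0.51 [0.5494 0.2857 0.0022]
disc_centre 0.9 [ 0.5695 -0.05    0.0284]
relay1 0.82 [0.5491 0.2827 0.0008]
relay1 0.59 [0.5312 0.0466 0.1928]
relay1 0.22 [0.5216 0.0154 0.0324]
nest? [503.1 -30.1] [155.8  63.2] 73.2 [ 132  154  125   61 3079]
disc (566.7686767578125, -49.88878631591797) 117.89424133300781
```

View pics/w2.png

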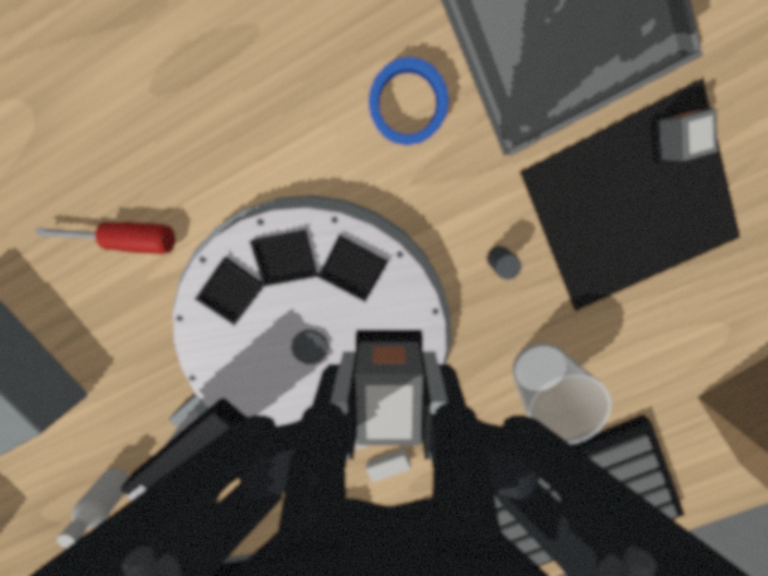

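The wrist view shows the relay held squarely at (390,400) and the three empty nests at (230,289), (284,255) and (355,266). Next I'll fit the nest layout by mask overlap.

```bash
python3 - <<'E'
from h import *
from scipy.optimize import minimize
s,p,d=shot('wrist')
v,u=np.mgrid[0:384,0:512]; P=pix2w('wrist',d,u,v,s)
c=np.array([.5668,-.0499])
X=P[...,0]-c[0];Y=P[...,1]-c[1];r=np.hypot(X,Y);A=np.arctan2(Y,X)
sel=(d>0)&(P[...,2]>.025)&(P[...,2]<.045)&(r<.112)&(r>.03)&(np.abs((A-np.radians(163)+np.pi)%(2*np.pi)-np.pi)<1.5)
dark=p.max(2)[sel]<75; x=X[sel];y=Y[sel]
def f(t):
    R0,h,a=t[0]*.08,t[1],t[2]; m=np.zeros(len(x))
    for k in(-1,0,1):
        b=a+k*h; rr=x*np.cos(b)+y*np.sin(b)-R0; tt=-x*np.sin(b)+y*np.cos(b)
        dd=np.minimum(.0195-abs(rr),.0225-abs(tt)); m=np.maximum(m,1/(1+np.exp(-dd/.001)))
    return np.mean((m-dark)**2)
b=min((minimize(f,[R0,h,a],method='Nelder-Mead') for R0 in(.95,1.05) for h in(.65,.72) for a in (2.8,2.9)),key=lambda o:o.fun)
R0,h,a=b.x[0]*.08,b.x[1],b.x[2]; print(b.fun,R0,np.degrees([h,a]))
for k in(-1,0,1): print(c+R0*np.array([np.cos(a+k*h),np.sin(a+k*h)]),np.degrees(a+k*h))
n=c+R0*np.array([np.cos(a),np.sin(a)])
go(n[0],n[1],.06,np.degrees(a))
E
```

```text
0.02603048948515777 0.0795709733836741 [ 40.13501635 162.69043104]
[0.52398166 0.0171681 ] 122.55541468388449
[ 0.49083271 -0.0262249 ] 162.69043103714614
[ 0.49346015 -0.08076757] 202.8254473904078
shift [ 0.0003 -0.0874  0.1376] spin 80.1 ang 62.8 q6 -1.09
```

Call:
arm_command([
  [1,0,-0.017,0.01,0],
  [1,0,-0.017,0.01,0],
  [1,0,-0.017,0.01,0],
  [1,0,-0.018,0.01,0],
  [1,0,-0.018,0.01,0],
])

```text
t: 6.13
tool_pos: [0.491, -0.0266, 0.1471]
eef_rot: [0.235, 0.972, -0.0, -0.0]
force: [0.4, -0.0, -1.8]
finger_gap: 0.264
gripper_force: 59.1
```

Call:
arm_command([
  [1,0,0,0.002,6.7],
  [1,0,0,0.002,6.7],
  [1,0,0,0.002,6.7],
  [1,0,0,0.002,6.7],
  [1,0,0,0.002,6.7],
])

```text
t: 6.55
tool_pos: [0.4914, -0.0261, 0.1375]
eef_rot: [0.508, 0.861, -0.0, -0.0]
force: [0.2, 0.0, -1.0]
finger_gap: 0.269
gripper_force: 59.0
```

Call:
arm_command([
  [1,0,0,0.002,6.7],
  [1,0,0,0.002,6.7],
  [1,0,0,0.002,6.7],
  [1,0,0,0.002,6.7],
  [1,0,0,0.002,6.7],
])

```text
t: 6.97
tool_pos: [0.4915, -0.026, 0.1275]
eef_rot: [0.735, 0.678, -0.0, -0.0]
force: [0.1, 0.1, -0.7]
finger_gap: 0.268
gripper_force: 59.0
```

Call:
arm_command([
  [1,0,0,0,6.7],
  [1,0,0,0,6.4],
  [1,0,0,0,0],
  [1,0,0,0,0],
])

```text
t: 7.3
tool_pos: [0.4915, -0.0263, 0.1277]
eef_rot: [0.805, 0.594, -0.0, -0.0]
force: [-0.1, 0.1, -0.7]
finger_gap: 0.266
gripper_force: 59.0
```

```bash
cat >> h.py <<'E'
def held(s,d):
    """held relay top in tool frame: rectangle of points 0..40mm behind TCP, between pads"""
    v,u=np.mgrid[0:384,0:512]; P=pix2w('wrist',d,u,v,s); M=R.from_quat(s['eef_rot']).as_matrix()
    Q=(P-s['tool_pos'])@M
    m=(d>0)&(abs(Q[...,0])<.03)&(abs(Q[...,1])<.0105)&(Q[...,2]<0.005)&(Q[...,2]>-.035)
    q=Q[m]; zt=np.percentile(q[:,2],5); t=q[q[:,2]<zt+.004]
    print('held top z',round(zt,4),'x range',np.percentile(t[:,0],[1,99]).round(4),'y',np.percentile(t[:,1],[1,99]).round(4),len(t))
E
python3 - <<'E'
from h import *
s,p,d=shot('wrist','w3',scale=1.5)
print(s['tool_pos'],s['finger_gap'],s['gripper_force'])
held(s,d); go(.4904,-.0264,.044,162.8)
E
```

```text
[ 0.49148063 -0.02625312  0.1277087 ] 0.26638822510337934 59.00192320346832
held top z -0.0245 x range [-0.0175  0.0121] y [-0.0103  0.0103] 1989
shift [-0.0003 -0.001   0.0838] spin 0.1 ang -17.1 q6 0.15
```

View pics/w3.png

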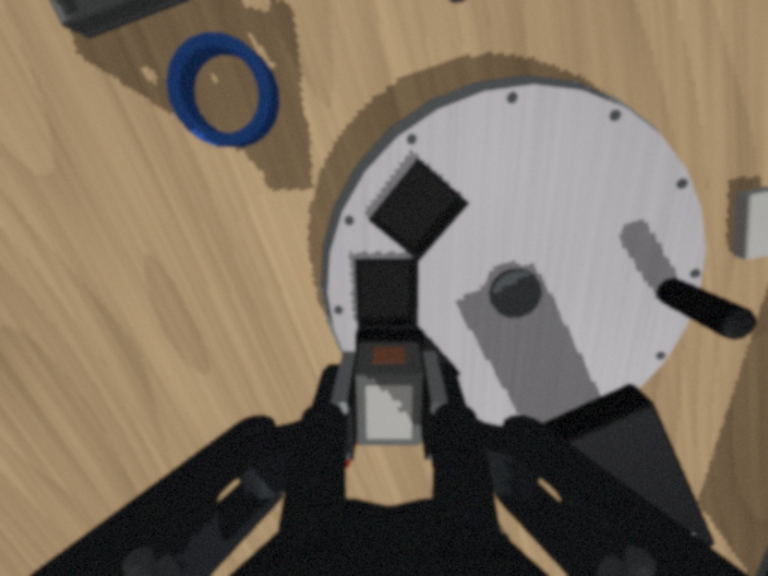

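The held relay is at (390,400) and nest 2, directly below it, shows at (386,285). The relay's centre sits about 3 mm toward tool −x, so I'll lower it with that correction.

Call:
arm_command([
  [1,0.0027,-0.001,0.01,0],
  [1,0,0,0.025,0],
  [1,0,0,0.025,0],
  [1,0,0,0.012,0],
  [1,0,0,0.003,0],
])

```text
t: 7.77
tool_pos: [0.4898, -0.0235, 0.0503]
eef_rot: [0.805, 0.593, -0.001, -0.001]
force: [-0.1, -0.8, -0.3]
finger_gap: 0.268
gripper_force: 59.0
```

Call:
arm_command([
  [1,0,0,0.003,0],
  [1,0,0,0.003,0],
  [1,0,0,0.003,0],
  [1,0,0,0.001,0],
  [1,0,0,0,0],
])

```text
t: 8.18
tool_pos: [0.4915, -0.024, 0.0432]
eef_rot: [0.806, 0.592, 0.0, 0.0]
force: [0.2, -0.4, -0.6]
finger_gap: 0.271
gripper_force: 59.0
```

```bash
python3 - <<'E'
from h import *
s,p,d=shot('wrist')
print(s['tool_pos'],s['force'],s['finger_gap'],s['gripper_force'])
held(s,d); go(.4904,-.0264,.0425,162.8)
E
```

```text
[ 0.49153323 -0.0240384   0.04321629] [ 0.23551339 -0.38963192 -0.56352084] 0.27077046766418866 59.003092646598816
held top z -0.0245 x range [-0.0175  0.0121] y [-0.0103  0.0103] 1985
shift [-0.0026 -0.0004  0.0008] spin -0.2 ang -17.4 q6 0.16
```

Call:
arm_command([
  [1,0,0,0.001,0],
  [0,0,0,0,0],
  [-0.1,0,0,0,0],
  [-0.1,0,0,0,0],
  [-0.1,0,0,0,0],
])

```text
t: 8.65
tool_pos: [0.4914, -0.024, 0.0421]
eef_rot: [0.806, 0.592, 0.0, 0.0]
force: [-0.0, -0.1, 0.7]
finger_gap: 0.548
gripper_force: 0.0
```

Call:
arm_command([
  [-0.1,0,0,-0.02,0],
  [-0.1,0,0,-0.035,0],
  [-0.1,0,0,-0.04,0],
  [-0.1,0,0,-0.04,0],
  [-0.1,0,0,0,0],
])

```text
t: 9.07
tool_pos: [0.4944, -0.0244, 0.1838]
eef_rot: [0.806, 0.592, 0.004, 0.004]
force: [1.7, 0.2, 1.0]
finger_gap: 0.553
gripper_force: 0.0
```

```bash
python3 - <<'E'
from h import *
s,p,d=shot('wrist')
rects('wrist',s,d,.055,.08,.43,.56,-.12,.05)
print(s['tool_pos'],s['joint_pos'].round(2))
s2,p,d=shot('top'); rects('top',s2,d,.03,.045,.5,.67,.23,.34)
go(.5504,.2871,.15,78.6)
E
```

```text
rect c [491.4 -26.4] wh [29.9 23.9] ang of w 72.5 z 0.0663 px [243 174  24  30]
[ 0.49442009 -0.02437646  0.1838109 ] [-0.14  0.31  1.85 -0.    0.98  0.16]
rect c [545.6 290.3] wh [24.1 31. ] ang of w 77.0 z 0.0381 px [122 156  12  13]
shift [ 0.3144 -0.0373  0.0283] spin 84.0 ang -17.4 q6 0.16
```

Call:
arm_command([
  [-0.2,0.0314,-0.0037,0,0],
  [-0.2,0.0314,-0.0037,0,0],
  [-0.2,0.0314,-0.0037,0,0],
  [-0.2,0.0314,-0.0037,0,0],
  [-0.2,0.0314,-0.0037,0,0],
])

```text
t: 9.58
tool_pos: [0.5199, 0.1327, 0.1753]
eef_rot: [0.806, 0.592, -0.001, -0.001]
force: [0.8, -0.4, -0.2]
finger_gap: 0.604
gripper_force: 0.0
```

Call:
arm_command([
  [-0.2,0.0314,-0.0037,0,0],
  [-0.2,0.0314,-0.0037,0,0],
  [-0.2,0.0314,-0.0037,0,0],
  [-0.2,0.0314,-0.0037,0,0],
  [-0.2,0.0314,-0.0037,0,0],
])

```text
t: 10.0
tool_pos: [0.5492, 0.288, 0.1749]
eef_rot: [0.806, 0.592, -0.002, -0.0]
force: [0.7, -1.2, -0.3]
finger_gap: 0.6
gripper_force: 0.0
```

Call:
arm_command([
  [-0.2,0,0,0,7],
  [-0.2,0,0,0,7],
  [-0.2,0,0,0,7],
  [-0.2,0,0,0,7],
  [-0.2,0,0,0,7],
])

```text
t: 10.42
tool_pos: [0.5492, 0.2864, 0.1748]
eef_rot: [0.948, 0.32, -0.002, 0.0]
force: [-0.2, -0.8, -0.4]
finger_gap: 0.596
gripper_force: 0.0
```

Call:
arm_command([
  [-0.2,0,0,0,7],
  [-0.2,0,0,0,7],
  [-0.2,0,0,0,7],
  [-0.2,0,0,0,7],
  [-0.2,0,0,0,7],
])

```text
t: 10.83
tool_pos: [0.5492, 0.2864, 0.1748]
eef_rot: [1.0, 0.02, -0.002, 0.001]
force: [-0.6, -0.1, 0.3]
finger_gap: 0.602
gripper_force: 0.0
```

Call:
arm_command([
  [-0.2,0,0,0,7],
  [-0.2,0,0,0,7],
  [-0.2,0,0,0,0],
  [-0.2,0,0,0,0],
])

```text
t: 11.17
tool_pos: [0.5494, 0.2864, 0.1755]
eef_rot: [0.995, -0.097, -0.001, 0.001]
force: [0.3, -0.3, -1.1]
finger_gap: 0.597
gripper_force: 0.0
```

```bash
python3 - <<'E'
from h import *
s,p,d=shot('wrist')
rects('wrist',s,d,.03,.045,.5,.67,.15,.36)
go(.5504,.2871,.0125,78.6)
E
```

```text
rect c [552.  287.8] wh [23.5 29.9] ang of w 78.5 z 0.0373 px [246 166  22  28]
shift [ 0.001  -0.0009  0.1633] spin 0.3 ang -101.1 q6 2.17
```

Call:
arm_command([
  [-0.2,0.002,-0.001,0.02,0],
  [-0.2,0,0,0.035,0],
  [-0.2,0,0,0.035,0],
  [-0.2,0,0,0.03,0],
  [-0.2,0,0,0.02,0],
])

```text
t: 11.63
tool_pos: [0.5506, 0.2866, 0.0334]
eef_rot: [0.995, -0.097, -0.002, 0.001]
force: [0.1, -0.7, 0.1]
finger_gap: 0.605
gripper_force: 0.0
```

Call:
arm_command([
  [-0.2,0,0,0.012,0],
  [-0.2,0,0,0.008,0],
  [-0.2,0,0,0.003,0],
  [1,0,0,0,0],
  [1,0,0,0,0],
])

```text
t: 12.05
tool_pos: [0.5527, 0.2875, 0.0151]
eef_rot: [0.995, -0.099, 0.001, -0.0]
force: [-0.2, 0.0, 0.5]
finger_gap: 0.325
gripper_force: 0.0
```

Call:
arm_command([
  [1,0,0,0,0],
  [1,0,0,0,0],
  [1,0,0,0,0],
  [1,0,0,0,0],
  [1,0,0,-0.01,0],
])

```text
t: 12.47
tool_pos: [0.5515, 0.287, 0.0235]
eef_rot: [0.995, -0.099, -0.001, 0.0]
force: [-0.4, -0.2, -0.4]
finger_gap: 0.267
gripper_force: 58.8
```

Call:
arm_command([
  [1,0,0,-0.03,0],
  [1,0,0,-0.03,0],
  [1,0,0,-0.03,0],
  [1,0,0,-0.02,0],
  [1,0,0,0,0],
])

```text
t: 12.88
tool_pos: [0.554, 0.2881, 0.1395]
eef_rot: [0.995, -0.099, 0.003, -0.002]
force: [0.3, -0.6, -0.1]
finger_gap: 0.265
gripper_force: 58.9
```

```bash
python3 - <<'E'
from h import *
s,p,d=shot('wrist')
held(s,d)
go(.5240,.0172,.1277,122.7)
E
```

```text
held top z -0.023 x range [-0.0155  0.0138] y [-0.0104  0.0104] 1947
shift [0.0249 0.2709 0.0086] spin -44.1 ang -101.4 q6 2.17
```

Call:
arm_command([
  [1,0.0028,0.0301,0,0],
  [1,0.0028,0.0301,0,0],
  [1,0.0028,0.0301,0,0],
  [1,0.0028,0.0301,0,0],
  [1,0.0028,0.0301,0,0],
])

```text
t: 13.35
tool_pos: [0.5349, 0.1356, 0.133]
eef_rot: [0.995, -0.099, -0.001, 0.0]
force: [0.4, -0.5, 0.2]
finger_gap: 0.268
gripper_force: 59.1
```

Call:
arm_command([
  [1,0.0028,0.0301,0,0],
  [1,0.0028,0.0301,0,0],
  [1,0.0028,0.0301,0,0],
  [1,0.0028,0.0301,0,0],
  [1,0,0,0,-6.3],
])

```text
t: 13.77
tool_pos: [0.522, 0.0129, 0.133]
eef_rot: [0.999, -0.047, -0.001, 0.0]
force: [-0.0, 0.4, -1.1]
finger_gap: 0.266
gripper_force: 59.1
```

Call:
arm_command([
  [1,0,0,0,-6.3],
  [1,0,0,0,-6.3],
  [1,0,0,0,-6.3],
  [1,0,0,0,-6.3],
  [1,0,0,0,-6.3],
])

```text
t: 14.18
tool_pos: [0.5224, 0.0167, 0.133]
eef_rot: [0.973, 0.231, -0.001, -0.0]
force: [-0.2, -0.4, -0.6]
finger_gap: 0.266
gripper_force: 59.1
```

Call:
arm_command([
  [1,0,0,0,-6.3],
  [1,0,0,0,0],
  [1,0,0,0,0],
])

```text
t: 14.43
tool_pos: [0.5227, 0.0168, 0.1333]
eef_rot: [0.96, 0.28, -0.001, -0.0]
force: [0.2, -0.0, 0.2]
finger_gap: 0.263
gripper_force: 59.1
```

```bash
python3 - <<'E'
from h import *
s,p,d=shot('wrist')
held(s,d); print(s['tool_pos'],s['finger_gap'])
go(.5240,.0172,.044,122.7)
E
```

```text
held top z -0.0231 x range [-0.0161  0.0132] y [-0.0103  0.0103] 1933
[0.52273246 0.01677242 0.13331546] 0.26331637584110357
shift [0.0013 0.0003 0.0895] spin -0.2 ang -57.5 q6 0.95
```

Call:
arm_command([
  [1,0.0027,0,0.01,0],
  [1,0,0,0.025,0],
  [1,0,0,0.025,0],
  [1,0,0,0.015,0],
  [1,0,0,0.004,0],
])

```text
t: 14.9
tool_pos: [0.5239, 0.0184, 0.0519]
eef_rot: [0.96, 0.281, -0.002, -0.001]
force: [-1.0, 0.7, -0.3]
finger_gap: 0.269
gripper_force: 59.1
```

Call:
arm_command([
  [1,0,0,0.003,0],
  [1,0,0,0.003,0],
  [1,0,0,0.003,0],
  [1,0,0,0.001,0],
  [1,0,0,0,0],
])

```text
t: 15.32
tool_pos: [0.5257, 0.0182, 0.0453]
eef_rot: [0.96, 0.281, 0.0, 0.0]
force: [-0.6, 0.4, -0.7]
finger_gap: 0.265
gripper_force: 59.1
```

```bash
python3 - <<'E'
from h import *
s,p,d=shot('wrist')
held(s,d); print(s['force'])
go(.5240,.0172,.0435,122.7)
E
```

```text
held top z -0.0231 x range [-0.0161  0.0133] y [-0.0103  0.0104] 1935
[-0.57807464  0.36673652 -0.73815906]
shift [-0.002  -0.0002  0.0019] spin -0.0 ang -57.3 q6 0.95
```

Now I'll release the relay, retreat, and check both nested relays and the knob.

Call:
arm_command([
  [1,0,0,0.001,0],
  [1,0,0,0.001,0],
  [0,0,0,0,0],
  [-0.1,0,0,0,0],
  [-0.1,0,0,0,0],
])

```text
t: 15.78
tool_pos: [0.5256, 0.0182, 0.0431]
eef_rot: [0.96, 0.282, 0.0, 0.0]
force: [0.9, 0.2, -0.5]
finger_gap: 0.551
gripper_force: 0.0
```

Call:
arm_command([
  [-0.1,0,0,-0.02,0],
  [-0.1,0,0,-0.035,0],
  [-0.1,0,0,-0.04,0],
  [-0.1,0,0,-0.04,0],
  [-0.1,0,0,-0.02,0],
])

```text
t: 16.2
tool_pos: [0.5268, 0.0181, 0.2025]
eef_rot: [0.96, 0.282, 0.002, 0.001]
force: [0.5, -0.4, 0.8]
finger_gap: 0.551
gripper_force: 0.0
```

```bash
python3 - <<'E'
from h import *
s,p,d=shot('wrist')
rects('wrist',s,d,.055,.076,.43,.57,-.12,.05)
rects('wrist',s,d,.077,.095,.62,.7,-.12,-.04)
for c in('top','wrist'):
    shot(c)
    for o in place_of(c,'knob_top')[:3]: print(round(o['score'],2),c2w(c,o['centre'],s).round(4))
go(.6605,-.0782,.2,None)
print(s['joint_pos'].round(2))
E
```

```text
rect c [525.2  17.2] wh [29.4 23.5] ang of w 32.7 z 0.0663 px [247 170  22  28]
rect c [492.2 -26.6] wh [30.3 23.9] ang of w 72.5 z 0.0663 px [259 210  31  32]
rect c [661.4 -76.2] wh [16.9 17.4] ang of w 31.3 z 0.0858 px [404 117  23  19]
0.96 [ 0.6555 -0.0763  0.0887]
0.55 [ 0.5617 -0.0491  0.0028]
0.97 [ 0.6593 -0.0797  0.0908]
0.16 [ 0.5654 -0.0516  0.0042]
shift [ 0.062   0.1544 -0.0033] spin 0 ang -57.3 q6 0.95
[-0.05  0.34  1.74 -0.    1.05  0.95]
```

Call:
arm_command([
  [-0.1,0.0124,0.0308,0,0],
  [-0.1,0.0124,0.0308,0,0],
  [-0.1,0.0124,0.0308,0,0],
  [-0.1,0.0124,0.0308,0,0],
  [-0.1,0.0124,0.0308,0,0],
])

```text
t: 16.87
tool_pos: [0.6614, -0.0788, 0.1957]
eef_rot: [0.96, 0.282, -0.001, -0.001]
force: [0.5, 0.1, 0.4]
finger_gap: 0.548
gripper_force: 0.0
```

Call:
arm_command([
  [-0.1,0,0,0,7],
  [-0.1,0,0,0,7],
  [-0.1,0,0,0,7],
  [-0.1,0,0,0,7],
  [-0.1,0,0,0,7],
])

```text
t: 17.28
tool_pos: [0.6602, -0.0778, 0.1955]
eef_rot: [1.0, -0.023, -0.002, -0.0]
force: [-0.1, 0.2, -0.3]
finger_gap: 0.552
gripper_force: 0.0
```

Call:
arm_command([
  [-0.1,0,0,0,7],
  [-0.1,0,0,0,7],
  [-0.1,0,0,0,0],
  [-0.1,0,0,0,0],
])

```text
t: 17.62
tool_pos: [0.6604, -0.0778, 0.1963]
eef_rot: [0.99, -0.14, -0.001, -0.0]
force: [0.3, 0.2, -0.5]
finger_gap: 0.551
gripper_force: 0.0
```

```bash
python3 - <<'E'
from h import *
s,p,d=shot('wrist')
rects('wrist',s,d,.077,.095,.62,.7,-.12,-.04)
go(.661,-.0775,.052,73.5)
print(s['joint_pos'].round(2))
E
```

```text
rect c [662.7 -77.6] wh [17.2 16.4] ang of w 74.6 z 0.0859 px [249 179  18  18]
shift [ 0.0007 -0.0005  0.1447] spin 0.5 ang -106.0 q6 1.66
[-0.19  0.59  1.36  0.    1.19  1.66]
```

Call:
arm_command([
  [-0.1,0.0015,0,0.03,0],
  [-0.1,0,0,0.035,0],
  [-0.1,0,0,0.035,0],
  [-0.1,0,0,0.03,0],
  [-0.1,0,0,0.014,0],
])

```text
t: 18.08
tool_pos: [0.6601, -0.0779, 0.0494]
eef_rot: [0.99, -0.14, -0.003, -0.0]
force: [-0.4, 0.6, 0.0]
finger_gap: 0.552
gripper_force: 0.0
```

Call:
arm_command([
  [0.4,0,0,0,0],
  [0.4,0,0,0,0],
  [0.4,0,0,0,0],
  [0.4,0,0,0,0],
])

```text
t: 18.42
tool_pos: [0.6635, -0.0785, 0.0562]
eef_rot: [0.99, -0.141, 0.002, 0.0]
force: [0.0, 0.5, -0.1]
finger_gap: 0.301
gripper_force: 0.0
```

Call:
arm_command([
  [0.4,-0.0003,-0.0085,0,-5],
  [0.4,-0.0004,-0.0085,0,-5],
  [0.4,-0.0004,-0.0085,0,-5],
  [0.4,-0.0004,-0.0086,0,-5],
  [0.4,-0.0004,-0.0086,0,-5],
])

```text
t: 18.83
tool_pos: [0.6668, -0.0367, 0.056]
eef_rot: [0.997, 0.078, 0.002, 0.001]
force: [4.6, -4.2, -2.3]
finger_gap: 0.298
gripper_force: 2.5
```

```bash
python3 - <<'E'
from h import *
s=read_state(); c=np.array([.5668,-.0499]); e=s['tool_pos'][:2]-c
print('r',np.hypot(*e),'ang',np.degrees(np.arctan2(e[1],e[0])),s['force'],s['finger_gap']); go(.661,-.0775,.052,0)
E
```

```text
r 0.10087130480924841 ang 7.547268631614362 [ 4.59149219 -4.24001751 -2.25672241] 0.298315896361353
shift [-0.0121  0.0394  0.0041] spin -81.0 ang -81.0 q6 1.29
```

Call:
arm_command([
  [0.4,-0.0006,-0.0085,0,-5],
  [0.4,-0.0006,-0.0085,0,-5],
  [0.4,-0.0006,-0.0085,0,-5],
  [0.4,-0.0006,-0.0085,0,-5],
  [0.4,-0.0006,-0.0085,0,-5],
])

```text
t: 19.25
tool_pos: [0.6503, 0.0031, 0.0561]
eef_rot: [0.956, 0.292, 0.002, 0.001]
force: [1.7, -1.4, 0.2]
finger_gap: 0.3
gripper_force: 1.1
```

Call:
arm_command([
  [0.4,-0.0005,-0.0085,0,-5],
  [0.4,-0.0005,-0.0085,0,-5],
  [0.4,-0.0005,-0.0085,0,-5],
  [0.4,-0.0005,-0.0085,0,-5],
  [0.4,-0.0005,-0.0085,0,-5],
])

```text
t: 19.67
tool_pos: [0.6199, 0.0319, 0.0561]
eef_rot: [0.87, 0.492, 0.003, 0.002]
force: [7.6, 0.7, -2.6]
finger_gap: 0.302
gripper_force: 3.1
```

```bash
python3 - <<'E'
from h import *
s=read_state(); c=np.array([.5668,-.0499]); e=s['tool_pos'][:2]-c
print('r',np.hypot(*e),'ang',np.degrees(np.arctan2(e[1],e[0])),s['force'],s['finger_gap']); go(.661,-.0775,.052,0)
E
```

```text
r 0.09756478500781991 ang 57.005827799597604 [ 7.61721248  0.7146626  -2.63453621] 0.3020386199845092
shift [-0.0726  0.0916  0.0044] spin -31.0 ang -31.0 q6 0.52
```

Call:
arm_command([
  [0.4,-0.0003,-0.0085,0,-5],
  [0.4,-0.0003,-0.0085,0,-5],
  [0.4,-0.0004,-0.0085,0,-5],
  [0.4,-0.0004,-0.0085,0,-5],
  [0.4,-0.0004,-0.0085,0,-5],
])

```text
t: 20.08
tool_pos: [0.5796, 0.0459, 0.0561]
eef_rot: [0.743, 0.669, 0.002, 0.002]
force: [3.9, 1.4, 1.5]
finger_gap: 0.3
gripper_force: 1.7
```

Call:
arm_command([
  [0.4,-0.0004,-0.0085,0,-5],
  [0.4,-0.0004,-0.0085,0,-5],
  [0.4,-0.0004,-0.0085,0,-5],
  [0.4,-0.0004,-0.0085,0,-5],
  [0.4,0,0,0,0],
])

```text
t: 20.5
tool_pos: [0.5438, 0.0431, 0.0554]
eef_rot: [0.616, 0.788, 0.0, 0.001]
force: [0.5, 0.8, 0.9]
finger_gap: 0.3
gripper_force: 0.0
```

```bash
python3 - <<'E'
from h import *
s,p,d=shot('top'); c=np.array([.5668,-.0499]); e=s['tool_pos'][:2]-c
print('r',np.hypot(*e),'ang',np.degrees(np.arctan2(e[1],e[0])),s['force'],s['finger_gap']); go(.661,-.0775,.052,0)
E
```

```text
r 0.09575464859954066 ang 103.87806699188644 [0.54366596 0.76602381 0.86737374] 0.3003221366128387
shift [-0.1446  0.0847  0.0035] spin 13.6 ang 13.6 q6 -0.24
```

Call:
arm_command([
  [-0.1,0,0,0,0],
  [-0.1,0,0,0,0],
  [-0.1,0,0,0,0],
  [-0.1,0,0,0,0],
])

```text
t: 20.88
tool_pos: [0.5444, 0.0431, 0.054]
eef_rot: [0.618, 0.786, 0.0, 0.0]
force: [-0.0, -0.4, -0.2]
finger_gap: 0.55
gripper_force: 0.0
```

Call:
arm_command([
  [-0.1,0,0,-0.03,0],
  [-0.1,0,0,-0.035,0],
  [-0.1,0,0,-0.04,0],
  [-0.1,0,0,-0.03,0],
  [-0.1,0,0,0,0],
])

```text
t: 21.3
tool_pos: [0.5469, 0.0431, 0.1951]
eef_rot: [0.618, 0.786, 0.003, 0.004]
force: [0.7, 0.3, 0.4]
finger_gap: 0.554
gripper_force: 0.0
```

```bash
python3 - <<'E'
from h import *
s,p,d=shot('wrist')
rects('wrist',s,d,.077,.095,.5,.6,.0,.1)
s,p,d=shot('top','t2',crop=(180,60,440,290),scale=2)
a=np.radians(103.4); print(.5668+.098*np.cos(a),-.0499+.098*np.sin(a))
rects('top',s,d,.055,.076,.46,.7,-.17,.0)
go(.46,-.313,.2,0); print(s['joint_pos'].round(2))
E
```

```text
rect c [544.2  46.6] wh [17.1 16.7] ang of w 12.9 z 0.0859 px [247 175  18  19]
0.5440887054575726 0.04543203606452087
rect c [ 527.5 -116.3] wh [23.8 31. ] ang of w 61.9 z 0.0665 px [273 165  13  14]
shift [-0.326  -0.1663 -0.0104] spin 13.7 ang 13.7 q6 -0.24
[-0.01  0.39  1.7  -0.    1.04 -0.24]
```

View pics/t2.png

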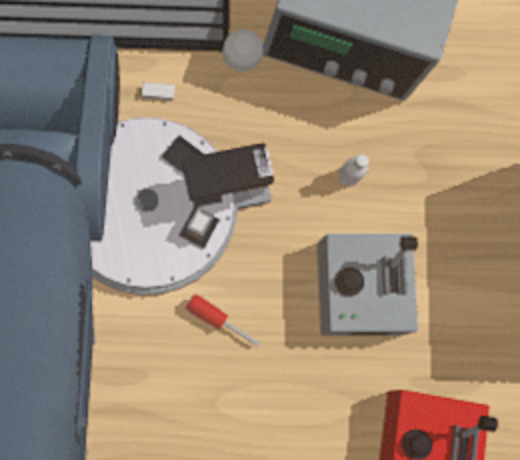

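The knob is at its predicted test position, with one relay visible at (200,222) and the other under the head at (228,172). The grey tester is at (367,283) and its button at (348,281). I'll move over the button.

Call:
arm_command([
  [0.5,-0.0326,-0.0166,0,0],
  [1,-0.0326,-0.0166,0,0],
  [1,-0.0326,-0.0166,0,0],
  [1,-0.0326,-0.0166,0,0],
  [1,-0.0326,-0.0166,0,0],
])

```text
t: 21.82
tool_pos: [0.5007, -0.1362, 0.1873]
eef_rot: [0.618, 0.786, -0.0, -0.001]
force: [1.1, -0.2, 0.3]
finger_gap: -0.005
gripper_force: 0.0
```

Call:
arm_command([
  [1,-0.0326,-0.0166,0,0],
  [1,-0.0326,-0.0166,0,0],
  [1,-0.0326,-0.0166,0,0],
  [1,-0.0326,-0.0166,0,0],
  [1,-0.0326,-0.0166,0,0],
])

```text
t: 22.23
tool_pos: [0.4587, -0.3142, 0.1872]
eef_rot: [0.618, 0.786, 0.0, -0.001]
force: [1.5, -0.8, -0.1]
finger_gap: -0.0
gripper_force: 0.0
```

Call:
arm_command([
  [1,0,0,0,6.8],
  [1,0,0,0,6.8],
  [1,0,0,0,0],
  [1,0,0,0,0],
])

```text
t: 22.57
tool_pos: [0.4596, -0.3126, 0.1876]
eef_rot: [0.705, 0.709, -0.0, -0.001]
force: [-1.0, 0.6, -0.4]
finger_gap: 0.001
gripper_force: 0.0
```

```bash
python3 - <<'E'
from h import *
s,p,d=shot('wrist','w4',scale=1.5)
rects('wrist',s,d,.07,.085,.40,.53,-.36,-.27)
rects('wrist',s,d,.1,.145,.42,.54,-.42,-.35)
for n in('button_top','lever_tip','lever_hinge','tester'):
  for o in place_of('wrist',n)[:3]: print(n,round(o['score'],2),c2w('wrist',o['centre'],s).round(4))
go(.46,-.313,.1,0); print(s['joint_pos'].round(2))
E
```

```text
rect c [ 459.4 -314.9] wh [23.1 22.7] ang of w 47.8 z 0.0781 px [247 179  24  24]
rect c [ 498.4 -371.1] wh [18.3 17.6] ang of w 1.3 z 0.1316 px [288 250  24  33]
button_top 0.83 [ 0.4658 -0.3171  0.0772]
button_top 0.73 [ 0.2523 -0.4011  0.0757]
button_top 0.18 [ 0.4854 -0.3762  0.0458]
lever_tip 0.75 [ 0.4986 -0.3701  0.1259]
lever_tip 0.58 [ 0.2837 -0.4638  0.1256]
lever_hinge 0.89 [ 0.2693 -0.4579  0.0505]
lever_hinge 0.6 [ 0.4821 -0.3709  0.0444]
tester 0.89 [ 0.4647 -0.3383 -0.0006]
tester 0.86 [ 0.2516 -0.4272  0.0037]
shift [-0.0004 -0.0001  0.0888] spin 0.2 ang 0.2 q6 -0.68
[-0.68  0.41  1.68  0.    1.05 -0.69]
```

View pics/w4.png

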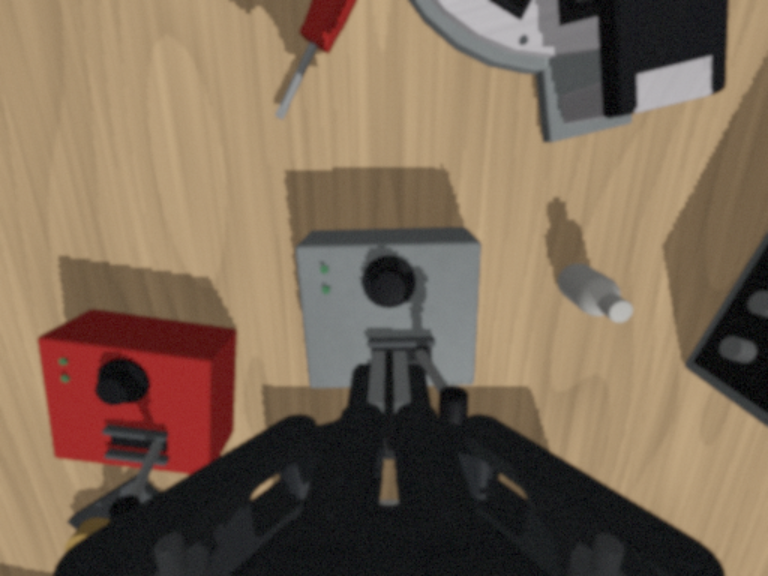

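The button is at (388,280) on the grey tester, directly below, and the lever grip is at (453,403) and clear. I'll press.

Call:
arm_command([
  [1,-0.0024,0,0.02,0],
  [1,0,0,0.03,0],
  [1,0,0,0.03,0],
  [1,0,0,0.018,0],
  [1,0,0,0.005,0],
])

```text
t: 23.23
tool_pos: [0.4589, -0.3141, 0.0831]
eef_rot: [0.706, 0.708, -0.0, -0.002]
force: [-0.2, 0.2, 0.4]
finger_gap: 0.0
gripper_force: 0.0
```

Call:
arm_command([
  [1,0,0,0.004,0],
  [1,0,0,0.004,0],
  [1,0,0,0.004,0],
  [1,0,0,0.002,0],
  [1,0,0,0,0],
])

```text
t: 23.65
tool_pos: [0.4605, -0.3157, 0.0725]
eef_rot: [0.706, 0.708, 0.0, 0.001]
force: [1.5, 0.1, 1.5]
finger_gap: -0.001
gripper_force: 0.9
```

Call:
arm_command([
  [1,0,0,0,0],
  [1,0,0,0,0],
  [1,0,0,0,0],
  [1,0,0,0,0],
  [1,0,0,0,0],
])

```text
t: 24.07
tool_pos: [0.4602, -0.3155, 0.0722]
eef_rot: [0.706, 0.708, 0.0, 0.0]
force: [1.6, -0.9, 2.4]
finger_gap: -0.003
gripper_force: 0.9
```

```bash
python3 - <<'E'
from h import *
for c in('side','top'):
  s,p,d=shot(c)
  for o in place_of(c,'lever_tip')[:4]: print(c,round(o['score'],2),c2w(c,o['centre']).round(4))
print(s['tool_pos'],s['force'])
E
```

```text
side 0.64 [ 0.4134 -0.3749  0.0927]
top 0.43 [ 0.2875 -0.4585  0.1254]
[ 0.46011758 -0.31544072  0.07209443] [ 1.13693543 -1.04065247  1.95343464]
```

The lever has dropped: its grip is now at about (0.413, -0.375, 0.093). I'll release the button and go round to the robot's side of the lever.

Call:
arm_command([
  [1,0,0,-0.01,0],
  [1,0,0,-0.03,0],
  [1,0,0,-0.035,0],
  [1,0,0,-0.005,0],
  [1,-0.007,-0.018,0,0],
])

```text
t: 24.68
tool_pos: [0.4443, -0.3225, 0.155]
eef_rot: [0.706, 0.708, 0.0, 0.003]
force: [-0.1, -0.6, -1.1]
finger_gap: 0.003
gripper_force: 0.0
```

Call:
arm_command([
  [1,-0.015,-0.02,0,0],
  [1,-0.018,-0.025,0,0],
  [1,-0.018,-0.025,0,0],
  [1,0,0,0,0],
  [1,0,0,0,0],
])

```text
t: 25.1
tool_pos: [0.3711, -0.3739, 0.1522]
eef_rot: [0.707, 0.707, 0.0, -0.0]
force: [0.6, 0.1, 0.2]
finger_gap: -0.001
gripper_force: 0.0
```

```bash
python3 - <<'E'
from h import *
s,p,d=shot('wrist','w5',scale=1.5)
rects('wrist',s,d,.085,.11,.38,.47,-.40,-.345)
for o in place_of('wrist','lever_tip')[:3]: print(round(o['score'],2),c2w('wrist',o['centre'],s).round(4))
go(.372,-.372,.072,0)
E
```

```text
rect c [ 420. -374.] wh [27.8 18.5] ang of w 2.7 z 0.0992 px [301 197  32  27]
0.69 [ 0.4158 -0.3734  0.09  ]
shift [ 0.0011 -0.0004  0.0801] spin 0.1 ang 0.1 q6 -0.88
```

View pics/w5.png

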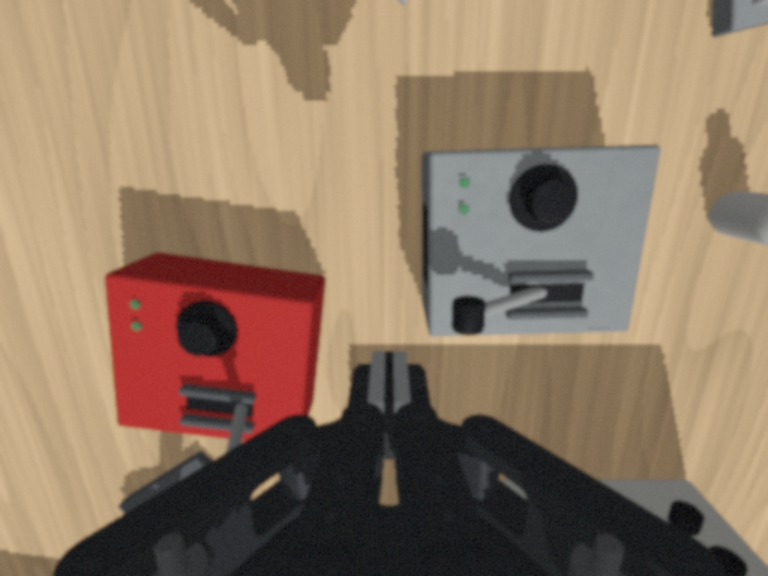

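The lever is dropped, with its grip at (468,315), and the fingers are at (388,370) on the robot's side of it. I'll descend and push it up along its arc.

Call:
arm_command([
  [1,0,0,0.025,0],
  [1,0,0,0.03,0],
  [1,0,0,0.02,0],
  [1,0,0,0.002,0],
  [1,0,0,0,0],
])

```text
t: 25.62
tool_pos: [0.3725, -0.3726, 0.0744]
eef_rot: [0.706, 0.708, 0.0, -0.001]
force: [0.4, -0.2, 0.3]
finger_gap: 0.0
gripper_force: 0.0
```

Call:
arm_command([
  [1,0,0.01,0,0],
  [1,0,0.009,0,0],
  [1,0,0.009,-0.004,0],
  [1,0,0.009,-0.007,0],
  [1,0,0.009,-0.007,0],
])

```text
t: 26.03
tool_pos: [0.4128, -0.374, 0.0964]
eef_rot: [0.706, 0.708, -0.004, -0.005]
force: [-1.0, 1.7, -0.6]
finger_gap: 0.002
gripper_force: 0.0
```

Call:
arm_command([
  [1,0,0.009,-0.006,0],
  [1,0,0.009,-0.005,0],
  [1,0,0.009,-0.003,0],
  [1,0,0.009,-0.002,0],
  [1,0,0.008,0,0],
])

```text
t: 26.45
tool_pos: [0.4637, -0.3732, 0.1094]
eef_rot: [0.706, 0.708, 0.0, 0.0]
force: [-0.2, -0.2, 0.5]
finger_gap: -0.001
gripper_force: 0.0
```

```bash
python3 - <<'E'
from h import *
s,p,d=shot('side')
for o in place_of('side','lever_tip')[:3]: print(round(o['score'],2),c2w('side',o['centre'],s).round(4))
s,p,d=shot('wrist')
for o in place_of('wrist','lever_tip')[:3]: print(round(o['score'],2),c2w('wrist',o['centre'],s).round(4))
print(s['tool_pos'],s['force'])
E
```

```text
0.58 [ 0.4838 -0.373   0.1277]
0.3 [ 0.4586 -0.3143  0.0802]
0.94 [ 0.4937 -0.374   0.1234]
[ 0.4634899  -0.37299482  0.10865731] [-0.25034162 -0.23708093  0.12434657]
```

Call:
arm_command([
  [1,0,0.005,0,0],
  [1,0,0.004,0,0],
  [1,0,0.002,0,0],
  [1,0,0,0,0],
])

```text
t: 26.98
tool_pos: [0.4735, -0.3733, 0.1089]
eef_rot: [0.706, 0.708, 0.0, 0.0]
force: [-0.3, -0.3, 0.5]
finger_gap: -0.0
gripper_force: 0.0
```

Call:
arm_command([
  [1,0,-0.02,0,0],
  [1,0,-0.03,0,0],
  [1,0,-0.03,-0.01,0],
  [1,0,0,-0.04,0],
  [1,0,0,-0.04,0],
])

```text
t: 27.4
tool_pos: [0.391, -0.3727, 0.1989]
eef_rot: [0.707, 0.707, 0.0, -0.002]
force: [1.1, -0.5, 0.7]
finger_gap: 0.002
gripper_force: 0.0
```

```bash
python3 - <<'E'
from h import *
s,p,d=shot('side')
for o in place_of('side','lever_tip')[:3]: print(round(o['score'],2),c2w('side',o['centre'],s).round(4))
s,p,d=shot('wrist')
for o in place_of('wrist','lever_tip')[:3]: print(round(o['score'],2),c2w('wrist',o['centre'],s).round(4))
rects('wrist',s,d,.1,.145,.42,.54,-.42,-.35)
go(.5442,.046,.19,None); print(s['joint_pos'].round(2))
E
```

```text
0.59 [ 0.2812 -0.4605  0.1284]
0.47 [ 0.4994 -0.3711  0.1267]
0.85 [ 0.2839 -0.4617  0.1235]
rect c [ 497.9 -371.7] wh [18.  18.1] ang of w 2.2 z 0.132 px [354 184  34  25]
shift [0.4195 0.1516 0.0095] spin 0 ang 0.1 q6 -0.85
[-0.85  0.37  1.7   0.    1.07 -0.85]
```

The lever is fully set. Back to the knob.

Call:
arm_command([
  [-0.1,0.035,0.0126,0,0],
  [-0.1,0.035,0.0126,0,0],
  [-0.1,0.035,0.0126,0,0],
  [-0.1,0.035,0.0126,0,0],
  [-0.1,0.035,0.0126,0,0],
])

```text
t: 28.02
tool_pos: [0.4555, -0.1963, 0.1977]
eef_rot: [0.707, 0.708, -0.0, -0.001]
force: [1.3, 0.2, -0.1]
finger_gap: 0.55
gripper_force: 0.0
```

Call:
arm_command([
  [-0.1,0.035,0.0126,0,0],
  [-0.1,0.035,0.0126,0,0],
  [-0.1,0.035,0.0126,0,0],
  [-0.1,0.035,0.0126,0,0],
  [-0.1,0.035,0.0126,0,0],
])

```text
t: 28.43
tool_pos: [0.5182, -0.0212, 0.1977]
eef_rot: [0.706, 0.708, -0.001, -0.001]
force: [-0.3, -0.7, 0.0]
finger_gap: 0.551
gripper_force: 0.0
```

Call:
arm_command([
  [-0.1,0.035,0.0126,0,0],
  [-0.1,0.035,0.0126,0,0],
  [-0.1,0,0,0,-6.8],
  [-0.1,0,0,0,-6.7],
  [-0.1,0,0,0,0],
])

```text
t: 28.85
tool_pos: [0.543, 0.0475, 0.1974]
eef_rot: [0.616, 0.788, -0.001, -0.001]
force: [0.4, 0.4, -0.8]
finger_gap: 0.548
gripper_force: 0.0
```

Call:
arm_command([
  [-0.1,0,0,0,0],
])

```text
t: 28.93
tool_pos: [0.5431, 0.0468, 0.1978]
eef_rot: [0.62, 0.785, -0.001, -0.001]
force: [0.1, -0.5, -0.3]
finger_gap: 0.551
gripper_force: 0.0
```

```bash
python3 - <<'E'
from h import *
s,p,d=shot('wrist')
rects('wrist',s,d,.077,.095,.5,.6,.0,.1)
print(s['tool_pos'])
go(.5442,.046,.053,13.4)
E
```

```text
rect c [544.4  46.6] wh [16.7 17.4] ang of w 84.5 z 0.0858 px [251 179  18  19]
[0.54305388 0.04683702 0.19783465]
shift [-0.0009  0.0011  0.1451] spin -0.0 ang 13.4 q6 -0.23
```

Call:
arm_command([
  [-0.1,-0.0005,0.001,0.03,0],
  [-0.1,0,0,0.035,0],
  [-0.1,0,0,0.035,0],
  [-0.1,0,0,0.03,0],
  [-0.1,0,0,0.014,0],
])

```text
t: 29.4
tool_pos: [0.5425, 0.046, 0.0511]
eef_rot: [0.62, 0.784, -0.002, -0.002]
force: [-0.1, -0.1, 0.5]
finger_gap: 0.549
gripper_force: 0.0
```

Call:
arm_command([
  [0.4,0,0,0,0],
  [0.4,0,0,0,0],
  [0.4,0,0,0,0],
  [0.4,0,0,0,0],
])

```text
t: 29.73
tool_pos: [0.5456, 0.0464, 0.0565]
eef_rot: [0.619, 0.786, 0.001, 0.001]
force: [0.3, 0.3, -0.1]
finger_gap: 0.304
gripper_force: 0.0
```

Call:
arm_command([
  [0.4,-0.0004,0.0085,0,5],
  [0.4,-0.0004,0.0085,0,5],
  [0.4,-0.0004,0.0085,0,5],
  [0.4,-0.0004,0.0085,0,5],
  [0.4,-0.0004,0.0085,0,5],
])

```text
t: 30.15
tool_pos: [0.5868, 0.0471, 0.056]
eef_rot: [0.775, 0.632, -0.0, -0.0]
force: [-4.1, -3.1, 1.7]
finger_gap: 0.304
gripper_force: 2.0
```

```bash
cat > k.py <<'E'
from h import *
s=read_state(); c=np.array([.5668,-.0499]); e=s['tool_pos'][:2]-c
print('r',np.hypot(*e),'ang',np.degrees(np.arctan2(e[1],e[0])),s['force'],s['finger_gap']); go(.661,-.0775,.052,0)
E
python3 k.py
```

```text
r 0.09903901817509475 ang 78.32430776866903 [-4.0751027  -3.11488737  1.73928188] 0.3036031951452504
shift [-0.107   0.0978  0.004 ] spin -11.7 ang -11.7 q6 0.21
```

Call:
arm_command([
  [0.4,-0.0004,0.0085,0,5],
  [0.4,-0.0004,0.0085,0,5],
  [0.4,-0.0004,0.0085,0,5],
  [0.4,-0.0004,0.0085,0,5],
  [0.4,-0.0004,0.0085,0,5],
])

```text
t: 30.57
tool_pos: [0.6258, 0.0299, 0.0561]
eef_rot: [0.894, 0.449, 0.0, 0.0]
force: [-2.4, -0.1, -0.2]
finger_gap: 0.301
gripper_force: 0.8
```

Call:
arm_command([
  [0.4,-0.0004,0.0085,0,5],
  [0.4,-0.0004,0.0085,0,5],
  [0.4,-0.0004,0.0085,0,5],
  [0.4,-0.0004,0.0085,0,5],
  [0.4,-0.0004,0.0085,0,5],
])

```text
t: 30.98
tool_pos: [0.6532, -0.0016, 0.0561]
eef_rot: [0.97, 0.245, 0.0, -0.0]
force: [-3.1, 3.4, -0.2]
finger_gap: 0.301
gripper_force: 2.6
```

```bash
python3 k.py
```

```text
r 0.09897665686815199 ang 29.241484286669415 [-3.0903526   3.36650462 -0.17206204] 0.30060065763456967
shift [-0.0291  0.0706  0.0041] spin -61.7 ang -61.7 q6 1.0
```

Remaining turn: to −16.7°, about 46°.

Call:
arm_command([
  [0.4,-0.0004,0.0085,0,5],
  [0.4,-0.0004,0.0085,0,5],
  [0.4,-0.0004,0.0085,0,5],
  [0.4,-0.0004,0.0085,0,5],
  [0.4,-0.0004,0.0085,0,5],
])

```text
t: 31.4
tool_pos: [0.6651, -0.0424, 0.0562]
eef_rot: [1.0, 0.029, 0.001, -0.0]
force: [-1.9, 2.7, -0.4]
finger_gap: 0.302
gripper_force: 1.3
```

Call:
arm_command([
  [0.4,-0.0004,0.0085,0,5],
  [0.4,-0.0004,0.0085,0,5],
  [0.4,-0.0004,0.0085,0,5],
  [0.4,-0.0004,0.0085,0,5],
  [0.4,0,0,0,0],
])

```text
t: 31.82
tool_pos: [0.6611, -0.0775, 0.0563]
eef_rot: [0.989, -0.145, 0.001, 0.0]
force: [-0.3, 0.0, 0.2]
finger_gap: 0.299
gripper_force: 0.0
```

Call:
arm_command([
  [-0.1,0,0,0,0],
  [-0.1,0,0,0,0],
  [-0.1,0,0,0,0],
  [-0.1,0,0,0,0],
])

```text
t: 32.15
tool_pos: [0.6609, -0.0757, 0.0552]
eef_rot: [0.99, -0.142, 0.0, 0.0]
force: [0.2, -0.3, 0.2]
finger_gap: 0.553
gripper_force: 0.0
```

Call:
arm_command([
  [-0.1,0,0,-0.03,0],
  [-0.1,0,0,-0.035,0],
  [-0.1,0,0,-0.04,0],
  [-0.1,0,0,-0.03,0],
  [-0.1,0,0,0,0],
])

```text
t: 32.57
tool_pos: [0.6635, -0.0763, 0.1974]
eef_rot: [0.99, -0.142, 0.005, 0.0]
force: [1.0, -0.2, -0.4]
finger_gap: 0.554
gripper_force: 0.0
```

```bash
python3 - <<'E'
from h import *
s,p,d=shot('wrist')
rects('wrist',s,d,.077,.095,.6,.7,-.12,-.04)
rects('wrist',s,d,.055,.076,.43,.57,-.12,.06)
s2,p,d=shot('top')
rects('top',s2,d,.055,.076,.43,.57,-.12,.06)
for c in('top','side'):
  shot(c)
  for n in('tray','relay1'):
    for o in place_of(c,n)[:3]: print(c,n,round(o['score'],2),c2w(c,o['centre']).round(4))
go(.5240,.0172,.2,122.7)
E
```

```text
rect c [662.6 -77.5] wh [17.1 16.4] ang of w 28.9 z 0.0858 px [251 182  18  19]
rect c [525.8  15.7] wh [30.6 24.3] ang of w 31.3 z 0.066 px [211 288  24  29]
rect c [492.3 -27.4] wh [29.8 26.5] ang of w 73.1 z 0.0659 px [248 304  24  22]
top tray 0.97 [0.4311 0.2458 0.0026]
top tray 0.68 [ 5.887e-01  2.505e-01 -4.000e-04]
top tray 0.23 [ 0.4547 -0.3417 -0.0014]
side tray 0.56 [0.4369 0.2358 0.0032]
side relay1 0.5 [ 0.4906 -0.0293  0.033 ]
side relay1 0.47 [0.5228 0.0121 0.0363]
shift [-0.1572 -0.051  -0.0109] spin -49.1 ang -106.4 q6 1.67
```

The disc is back at the loading position and both relays are still seated. I'll pick the first one from nest 3.

Call:
arm_command([
  [-0.1,-0.0312,-0.0102,0,0],
  [-0.1,-0.0312,-0.0102,0,0],
  [-0.1,-0.0312,-0.0102,0,0],
  [-0.1,-0.0312,-0.0102,0,0],
  [-0.1,-0.0312,-0.0102,0,0],
])

```text
t: 33.38
tool_pos: [0.5239, 0.0175, 0.1894]
eef_rot: [0.99, -0.143, -0.0, 0.0]
force: [-0.4, 0.6, 0.2]
finger_gap: 0.55
gripper_force: 0.0
```

Call:
arm_command([
  [-0.1,0,0,0,-7],
  [-0.1,0,0,0,-7],
  [-0.1,0,0,0,-7],
  [-0.1,0,0,0,-7],
  [-0.1,0,0,0,-7],
])

```text
t: 33.8
tool_pos: [0.5253, 0.0169, 0.1896]
eef_rot: [0.986, 0.165, -0.0, -0.0]
force: [0.4, -0.2, 0.1]
finger_gap: 0.548
gripper_force: 0.0
```

Call:
arm_command([
  [-0.1,0,0,0,-7],
  [-0.1,0,0,0,-7],
  [-0.1,0,0,0,0],
  [-0.1,0,0,0,0],
])

```text
t: 34.13
tool_pos: [0.5254, 0.0168, 0.1896]
eef_rot: [0.96, 0.279, -0.0, -0.0]
force: [0.6, -0.2, 0.2]
finger_gap: 0.548
gripper_force: 0.0
```

```bash
python3 - <<'E'
from h import *
s,p,d=shot('wrist')
rects('wrist',s,d,.055,.076,.43,.57,-.12,.06)
go(.5252,.0168,.0435,122.4)
E
```

```text
rect c [525.4  16.8] wh [30.2 23.5] ang of w 32.5 z 0.0663 px [247 170  23  30]
rect c [492.2 -26.5] wh [30.6 24.1] ang of w 71.8 z 0.0663 px [259 212  33  33]
shift [-1.000e-04 -1.000e-04  1.462e-01] spin -0.0 ang -57.6 q6 0.95
```

Call:
arm_command([
  [-0.1,0,0,0.025,0],
  [-0.1,0,0,0.035,0],
  [-0.1,0,0,0.035,0],
  [-0.1,0,0,0.03,0],
  [-0.1,0,0,0.015,0],
])

```text
t: 34.6
tool_pos: [0.5238, 0.0169, 0.0466]
eef_rot: [0.96, 0.279, -0.002, -0.001]
force: [0.4, 0.1, -0.2]
finger_gap: 0.551
gripper_force: 0.0
```

Call:
arm_command([
  [-0.1,0,0,0.006,0],
  [1,0,0,0,0],
  [1,0,0,0,0],
  [1,0,0,0,0],
  [1,0,0,0,0],
])

```text
t: 35.02
tool_pos: [0.5259, 0.0169, 0.045]
eef_rot: [0.96, 0.28, 0.001, 0.0]
force: [-1.5, 2.5, 0.5]
finger_gap: 0.263
gripper_force: 59.2
```

Call:
arm_command([
  [1,0,0,0,0],
  [1,0,0,0,0],
  [1,0,0,-0.01,0],
  [1,0,0,-0.02,0],
  [1,0,0,-0.03,0],
])

```text
t: 35.43
tool_pos: [0.5246, 0.0166, 0.1038]
eef_rot: [0.96, 0.281, -0.001, -0.0]
force: [0.5, 0.1, -0.5]
finger_gap: 0.26
gripper_force: 59.1
```

Call:
arm_command([
  [1,0,0,-0.03,0],
  [1,0,0,-0.03,0],
  [1,0,0,-0.02,0],
  [1,0,0,0,0],
])

```text
t: 35.77
tool_pos: [0.5277, 0.0165, 0.1891]
eef_rot: [0.96, 0.281, 0.004, 0.002]
force: [0.8, -0.4, -0.2]
finger_gap: 0.268
gripper_force: 59.2
```

```bash
python3 - <<'E'
from h import *
s,p,d=shot('wrist')
held(s,d); print(s['finger_gap'],s['gripper_force'])
v,u=np.mgrid[0:384,0:512]; P=pix2w('wrist',d,u,v,s)
rects('wrist',s,d,.016,.026,.34,.53,.14,.33)
go(.434,.24,.15,0)
E
```

```text
held top z -0.0226 x range [-0.0158  0.0139] y [-0.0104  0.0104] 1961
0.26827151511728176 59.182448387145996
rect c [435.9 239.3] wh [147.5 137.5] ang of w 89.9 z 0.0212 px [  0  47 137 170]
shift [ 0.0421 -0.2383  0.036 ] spin -57.4 ang -57.4 q6 0.95
```

Call:
arm_command([
  [1,0.0069,-0.032,0,0],
  [1,0.0069,-0.032,0,0],
  [1,0.0069,-0.032,0,0],
  [1,0.0069,-0.032,0,0],
  [1,0.0069,-0.032,0,0],
])

```text
t: 36.23
tool_pos: [0.4672, 0.1712, 0.1831]
eef_rot: [0.96, 0.28, -0.001, 0.0]
force: [0.8, 0.3, -0.6]
finger_gap: 0.265
gripper_force: 59.2
```

Call:
arm_command([
  [1,0.0069,-0.032,0,0],
  [1,0.0069,-0.032,0,0],
  [1,0.0069,-0.032,0,0],
  [1,0,0,0.005,-6.4],
  [1,0,0,0.005,-6.4],
])

```text
t: 36.65
tool_pos: [0.4331, 0.2634, 0.1731]
eef_rot: [0.921, 0.389, -0.0, 0.0]
force: [-0.6, -0.2, -0.5]
finger_gap: 0.267
gripper_force: 59.2
```

Call:
arm_command([
  [1,0,0,0.01,-6.4],
  [1,0,0,0.01,-6.4],
  [1,0,0,0.01,-6.4],
  [1,0,0,0.01,-6.4],
  [1,0,0,0.01,-6.4],
])

```text
t: 37.07
tool_pos: [0.4336, 0.2618, 0.1226]
eef_rot: [0.779, 0.627, -0.001, -0.0]
force: [0.2, 0.4, 0.1]
finger_gap: 0.267
gripper_force: 59.2
```

Call:
arm_command([
  [1,0,0,0.01,-6.4],
  [1,0,0,0.01,-6.2],
  [1,0,0,0,0],
  [1,0,0,0,0],
])

```text
t: 37.4
tool_pos: [0.4336, 0.2618, 0.1032]
eef_rot: [0.708, 0.706, -0.001, -0.0]
force: [0.3, -0.7, -0.9]
finger_gap: 0.273
gripper_force: 59.2
```

```bash
python3 - <<'E'
from h import *
s,p,d=shot('wrist')
held(s,d); print(s['tool_pos'],s['finger_gap'],s['gripper_force'])
go(.436,.262,.0175,0)
E
```

```text
held top z -0.0226 x range [-0.0168  0.0129] y [-0.0102  0.0103] 1950
[0.43357799 0.26181239 0.10322779] 0.2725536775813252 59.21011447906494
shift [-0.      0.0021  0.0863] spin -0.2 ang -0.2 q6 0.46
```

Call:
arm_command([
  [1,0.001,0.002,0.02,0],
  [1,0,0,0.025,0],
  [1,0,0,0.02,0],
  [1,0,0,0.01,0],
  [1,0,0,0.004,0],
])

```text
t: 37.87
tool_pos: [0.4357, 0.2629, 0.0241]
eef_rot: [0.708, 0.706, -0.001, -0.0]
force: [0.2, 0.2, -1.3]
finger_gap: 0.266
gripper_force: 59.2
```

Call:
arm_command([
  [1,0,0,0.003,0],
  [1,0,0,0.002,0],
  [1,0,0,0.002,0],
  [1,0,0,0.001,0],
  [1,0,0,0,0],
])

```text
t: 38.28
tool_pos: [0.4365, 0.2634, 0.0179]
eef_rot: [0.707, 0.707, 0.001, 0.0]
force: [-1.2, -1.6, 5.1]
finger_gap: 0.267
gripper_force: 59.8
```

```bash
python3 - <<'E'
from h import *
s,p,d=shot('wrist')
held(s,d); print(s['tool_pos'],s['force'])
E
```

```text
held top z -0.0226 x range [-0.0169  0.0128] y [-0.0102  0.0103] 1949
[0.43652054 0.2634119  0.01786588] [-1.24517319 -1.55476567  5.11597201]
```

Call:
arm_command([
  [0,0,0,0,0],
  [0,0,0,0,0],
  [0,0,0,0,0],
  [0,0,0,0,0],
])

```text
t: 38.67
tool_pos: [0.4361, 0.2632, 0.0171]
eef_rot: [0.707, 0.707, 0.0, 0.0]
force: [0.5, 0.8, -0.0]
finger_gap: 0.494
gripper_force: 0.0
```

Call:
arm_command([
  [0,0,0,-0.02,0],
  [0,0,0,-0.03,0],
  [-0.1,0,0,-0.04,0],
  [-0.1,0,0,-0.04,0],
  [-0.1,0,0,-0.04,0],
])

```text
t: 39.08
tool_pos: [0.4357, 0.263, 0.1888]
eef_rot: [0.707, 0.707, -0.0, -0.0]
force: [0.6, 0.1, -0.0]
finger_gap: 0.552
gripper_force: 0.0
```

```bash
python3 - <<'E'
from h import *
s,p,d=shot('wrist')
rects('wrist',s,d,.03,.05,.36,.5,.17,.31)
go(.4922,-.0264,.19,162.5)
E
```

```text
rect c [436.4 261.3] wh [23.2 30.7] ang of w 0.4 z 0.0394 px [249 165  21  28]
shift [-0.291   0.0535  0.0055] spin 17.5 ang 0.0 q6 0.45
```

Relay standing in the tray (top z 39 mm). Now the second one.

Call:
arm_command([
  [-0.1,-0.0323,0.006,0,0],
  [-0.1,-0.0323,0.006,0,0],
  [-0.1,-0.0323,0.006,0,0],
  [-0.1,-0.0323,0.006,0,0],
  [-0.1,-0.0323,0.006,0,0],
])

```text
t: 39.55
tool_pos: [0.4661, 0.1002, 0.187]
eef_rot: [0.707, 0.707, 0.0, 0.0]
force: [1.5, 0.4, -0.5]
finger_gap: 0.549
gripper_force: 0.0
```

Call:
arm_command([
  [-0.1,-0.0323,0.006,0,0],
  [-0.1,-0.0323,0.006,0,0],
  [-0.1,-0.0323,0.006,0,0],
  [-0.1,-0.0323,0.006,0,0],
  [-0.1,0,0,0,5.8],
])

```text
t: 39.97
tool_pos: [0.4909, -0.0318, 0.187]
eef_rot: [0.742, 0.671, -0.0, 0.001]
force: [0.1, 1.5, -0.4]
finger_gap: 0.554
gripper_force: 0.0
```

Call:
arm_command([
  [-0.1,0,0,0,5.8],
  [-0.1,0,0,0,5.8],
  [-0.1,0,0,0,0],
  [-0.1,0,0,0,0],
])

```text
t: 40.3
tool_pos: [0.49, -0.0275, 0.1869]
eef_rot: [0.805, 0.593, -0.0, -0.0]
force: [-0.8, 0.1, -0.0]
finger_gap: 0.549
gripper_force: 0.0
```

```bash
python3 - <<'E'
from h import *
s,p,d=shot('wrist')
rects('wrist',s,d,.055,.076,.43,.57,-.12,.06)
go(.4922,-.0264,.0435,162.5)
E
```

```text
rect c [491.4 -26.4] wh [29.7 23.2] ang of w 73.1 z 0.0663 px [248 169  23  30]
shift [0.0016 0.0017 0.1434] spin 0.3 ang -17.2 q6 0.15
```

Call:
arm_command([
  [-0.1,0.0014,0.0012,0.025,0],
  [-0.1,0,0,0.035,0],
  [-0.1,0,0,0.035,0],
  [-0.1,0,0,0.03,0],
  [-0.1,0,0,0.013,0],
])

```text
t: 40.77
tool_pos: [0.4899, -0.0261, 0.0456]
eef_rot: [0.805, 0.593, -0.002, -0.001]
force: [-0.4, 0.2, -0.9]
finger_gap: 0.554
gripper_force: 0.0
```

Call:
arm_command([
  [-0.1,0,0,0.005,0],
  [1,0,0,0,0],
  [1,0,0,0,0],
  [1,0,0,0,0],
  [1,0,0,0,0],
])

```text
t: 41.18
tool_pos: [0.4924, -0.0266, 0.0451]
eef_rot: [0.806, 0.592, 0.001, 0.001]
force: [-0.6, -0.2, -0.8]
finger_gap: 0.268
gripper_force: 58.7
```

Call:
arm_command([
  [1,0,0,0,0],
  [1,0,0,0,0],
  [1,0,0,-0.01,0],
  [1,0,0,-0.02,0],
  [1,0,0,-0.03,0],
])

```text
t: 41.6
tool_pos: [0.4904, -0.0264, 0.1038]
eef_rot: [0.806, 0.592, -0.001, -0.001]
force: [-0.0, 0.8, -1.1]
finger_gap: 0.265
gripper_force: 58.8
```

Call:
arm_command([
  [1,0,0,-0.03,0],
  [1,0,0,-0.03,0],
  [1,0,0,-0.02,0],
  [1,0,0,0,0],
  [1,0,0,0,0],
])

```text
t: 42.02
tool_pos: [0.492, -0.0266, 0.1853]
eef_rot: [0.806, 0.592, 0.001, 0.001]
force: [-0.4, -0.4, -0.5]
finger_gap: 0.269
gripper_force: 58.8
```

```bash
python3 - <<'E'
from h import *
s,p,d=shot('wrist')
held(s,d); print(s['finger_gap'],s['gripper_force'],s['tool_pos'])
s2,p,d=shot('top'); rects('top',s2,d,.03,.05,.37,.5,.17,.31)
go(.436,.219,.18,0)
E
```

```text
held top z -0.0225 x range [-0.0151  0.0146] y [-0.0103  0.0103] 1947
0.26907638091692937 58.8399213552475 [ 0.49198058 -0.02657858  0.18533856]
rect c [432.  263.1] wh [23.7 31.4] ang of w 0.6 z 0.0403 px [128 200  13  10]
shift [ 0.2178 -0.126   0.0036] spin -17.4 ang -17.4 q6 0.16
```

Call:
arm_command([
  [1,0.0311,-0.018,0,0],
  [1,0.0311,-0.018,0,0],
  [1,0.0311,-0.018,0,0],
  [1,0.0311,-0.018,0,0],
  [1,0.0311,-0.018,0,0],
])

```text
t: 42.53
tool_pos: [0.451, 0.1501, 0.1829]
eef_rot: [0.806, 0.592, -0.001, -0.0]
force: [2.5, 0.7, -1.2]
finger_gap: 0.27
gripper_force: 58.9
```

Call:
arm_command([
  [1,0.0311,-0.018,0,0],
  [1,0.0311,-0.018,0,0],
  [1,0,0,0.02,-5.8],
  [1,0,0,0.02,-5.8],
  [1,0,0,0.02,-5.8],
])

```text
t: 42.95
tool_pos: [0.4356, 0.2193, 0.1223]
eef_rot: [0.705, 0.709, -0.001, -0.0]
force: [0.3, 0.4, -1.2]
finger_gap: 0.265
gripper_force: 58.9
```

Call:
arm_command([
  [1,0,0,0.01,0],
  [1,0,0,0,0],
  [1,0,0,0,0],
])

```text
t: 43.2
tool_pos: [0.4363, 0.2187, 0.1137]
eef_rot: [0.708, 0.706, -0.001, -0.0]
force: [0.1, 0.6, 0.8]
finger_gap: 0.267
gripper_force: 58.9
```

```bash
python3 - <<'E'
from h import *
s,p,d=shot('wrist')
held(s,d); print(s['tool_pos'],s['finger_gap'],s['gripper_force'])
go(.436,.219,.017,0)
E
```

```text
held top z -0.0226 x range [-0.0154  0.0143] y [-0.0102  0.0103] 1948
[0.43632405 0.21865225 0.11367517] 0.2671522880249117 58.8748437166214
shift [ 0.0002 -0.0008  0.0974] spin -0.2 ang -0.2 q6 0.37
```

Call:
arm_command([
  [1,0,0,0.02,0],
  [1,0,0,0.03,0],
  [1,0,0,0.025,0],
  [1,0,0,0.01,0],
  [1,0,0,0.004,0],
])

```text
t: 43.67
tool_pos: [0.4364, 0.2187, 0.0244]
eef_rot: [0.708, 0.707, -0.001, -0.0]
force: [-0.2, 0.2, -0.4]
finger_gap: 0.267
gripper_force: 58.9
```

Call:
arm_command([
  [1,0,0,0.003,0],
  [1,0,0,0.002,0],
  [1,0,0,0.002,0],
  [1,0,0,0.001,0],
  [1,0,0,0,0],
])

```text
t: 44.08
tool_pos: [0.4371, 0.2191, 0.0179]
eef_rot: [0.707, 0.707, 0.001, 0.0]
force: [-0.5, -0.2, 6.8]
finger_gap: 0.266
gripper_force: 59.4
```

```bash
python3 - <<'E'
from h import *
s,p,d=shot('wrist')
held(s,d); print(s['tool_pos'],s['force'])
E
```

```text
held top z -0.0225 x range [-0.0152  0.0297] y [-0.0102  0.0103] 2167
[0.43711608 0.21911554 0.01791874] [-0.45583661 -0.20107176  6.84360717]
```

Call:
arm_command([
  [0,0,0,0,0],
  [0,0,0,0,0],
  [0,0,0,0,0],
  [0,0,0,0,0],
])

```text
t: 44.47
tool_pos: [0.4366, 0.2189, 0.0171]
eef_rot: [0.707, 0.707, 0.0, 0.0]
force: [0.1, -0.5, -1.2]
finger_gap: 0.505
gripper_force: 0.0
```

Call:
arm_command([
  [0,0,0,-0.02,0],
  [0,0,0,-0.03,0],
  [-0.1,0,0,-0.04,0],
  [-0.1,0,0,-0.04,0],
  [-0.1,0,0,-0.04,0],
])

```text
t: 44.88
tool_pos: [0.436, 0.2187, 0.1888]
eef_rot: [0.707, 0.707, -0.0, -0.0]
force: [0.2, -0.2, -0.1]
finger_gap: 0.55
gripper_force: 0.0
```

Call:
arm_command([
  [-0.1,0,-0.02,-0.02,0],
  [-0.1,0,-0.02,-0.02,0],
  [-0.1,0,0,0,0],
  [-0.1,0,0,0,0],
])

```text
t: 45.22
tool_pos: [0.3965, 0.2191, 0.2278]
eef_rot: [0.707, 0.707, 0.001, 0.0]
force: [0.4, -0.3, -1.0]
finger_gap: 0.551
gripper_force: 0.0
```

```bash
python3 - <<'E'
from h import *
s,p,d=shot('wrist','w9',scale=1.5)
rects('wrist',s,d,.03,.05,.36,.5,.17,.31)
s2,p,d=shot('top','t9',scale=1.5); rects('top',s2,d,.077,.095,.62,.7,-.12,-.04)
for c in('top','side'):
  if c=='side': shot(c)
  for n in('lever_tip','knob_top','tape','pot','capacitor','flux','driver'):
    for o in place_of(c,n)[:2]: print(c,n,round(o['score'],2),c2w(c,o['centre']).round(3))
E
```

```text
rect c [436.6 261.8] wh [23.8 28.8] ang of w 0.5 z 0.0394 px [281 124  20  25]
rect c [437.3 218.8] wh [24.2 29.2] ang of w 0.3 z 0.0394 px [280 158  20  24]
top lever_tip 0.61 [ 0.29  -0.456  0.123]
top lever_tip 0.5 [ 0.495 -0.379  0.126]
top knob_top 0.79 [ 0.657 -0.075  0.087]
top tape 0.63 [0.434 0.112 0.   ]
top pot 0.92 [0.698 0.133 0.005]
top capacitor 0.59 [0.58  0.13  0.003]
top capacitor 0.49 [ 0.617 -0.331  0.001]
top flux 0.63 [ 0.618 -0.329 -0.003]
top flux 0.33 [ 0.58   0.131 -0.   ]
top driver 0.57 [ 0.403 -0.156  0.004]
side lever_tip 0.56 [ 0.283 -0.461  0.126]
side knob_top 0.97 [ 0.661 -0.081  0.086]
side tape 0.64 [ 0.434  0.11  -0.002]
side pot 0.96 [0.701 0.12  0.003]
side capacitor 0.61 [ 0.578  0.129 -0.001]
side flux 0.67 [0.699 0.123 0.004]
side driver 0.51 [ 0.406 -0.16   0.001]
```

View pics/t9.png

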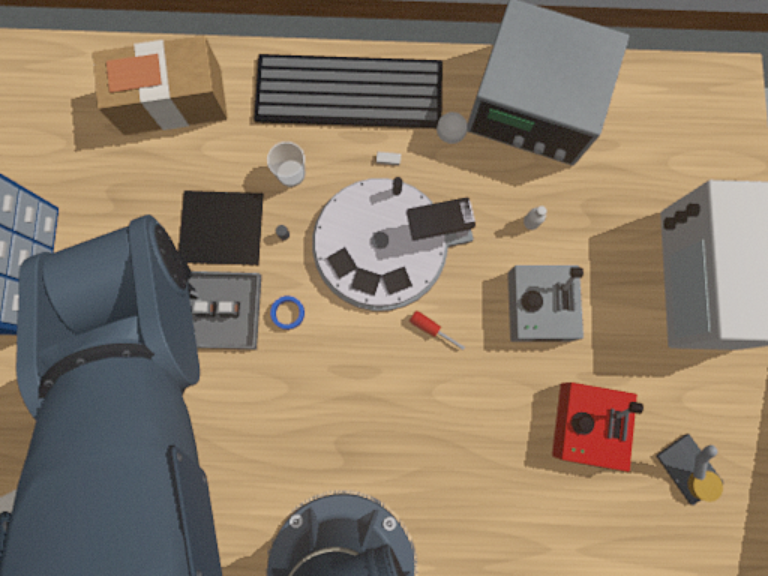

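View pics/w9.png

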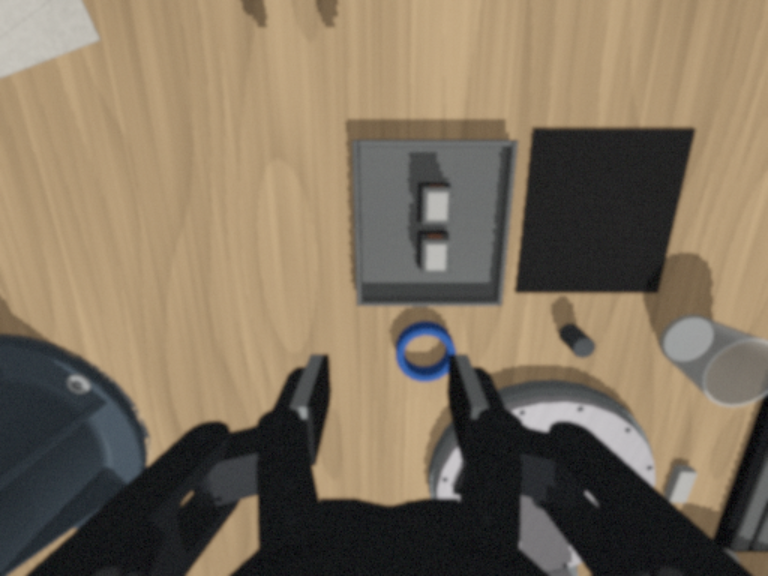

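The wrist view shows both relays standing side by side in the tray, at (435,203) and (435,253). In the top view the mat is empty, the disc is in its loading position with the knob at (397,186), and the lever is set with its grip at (575,272). The bystanders have not moved. I'm handing in.

```bash
python3 -c "
from bench import *
print(sign_off())"
```

```text
the job is handed in; nothing more can be done
None
```

Job handed in at about 45 s of robot time: both relays on the mat went through the tester and now stand upright side by side in the tray, with the lever back up, the turntable at its loading position and the other things where they were.

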